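# Put the front desk back in order

## Robot

A 7-joint arm with a two-finger parallel gripper is mounted at the origin on the work surface. World frame = base frame: x ahead of the robot, y to its left, z up, the work surface at z = 0. Lengths are in m, angles in rad, forces in N, time in s.
With the tool pointing down it reaches from about 0.4 to 0.85 m from the base axis. Payload 4.5 kg.
Tool frame: the origin (TCP) lies at the very end of the fingers, on their centre line; the grasp point (between the pads) lies 19 mm behind it; z points along the fingers, x is the direction in which the jaws open and shut, and the axes are right-handed (so a half turn about z gives the same grasp; the last joint's range is limited). The gripper opens to 88 mm and grips with 3 to 60 N. Pads are 18 mm wide; open, the fingers measure 123 mm over their backs; the gripper's body (75 mm by 187 mm) begins 45 mm behind the grasp point.
Start: joints at [1.332, 0.689, -0.195, 1.565, 0.157, 0.902, -0.215], TCP at [0.168, -0.602, 0.239] pointing down, gripper open.
Joint ranges: [-3.01, 3.01], [-0.46, 2.08], [-1.47, 1.51], [0.13, 2.56], [-1, 4.14], [0.04, 2.09], [-2.66, 2.66]. Speed limits (rad/s): [2.57, 2.57, 3.14, 3.14, 3.14, 3.14, 3.14].

## Interface

Orientations are given as a unit quaternion [x, y, z, w].
In Python, from plant import * gives the robot as it stands.
- The arm moves only by the tool apply_moves, never from a script. Its argument "series" is a list of rows, each an object of numbers: "x", "y", "z": the shift along the tool's x, y, z in units of 80 cm (1.0 is 80 cm); "wx", "wy", "wz": the turn, a rotation vector about the tool's x, y, z in units of pi rad (1.0 is pi rad); "fingers": the opening, from -1 (shut) to 1 (fully open), so that 0 is half open. In form: [{"x": .., "y": .., "z": .., "wx": .., "wy": .., "wz": .., "fingers": ..}, ...]. A call has 1 to 8 rows; each row shifts and turns the pose as measured when the row begins, along the tool's axes as they then stand; what a row does not reach is not made up. A row lasts 1/8 s, in which the tool goes at most 62.5 mm and 10.7 degrees, less where a joint would pass 70% of its speed; a pose out of reach is approached as far as the arm can. A call with a number of a shift or a turn outside -1 to 1 is refused whole. A call with a gripper value outside its range is refused whole. The fingers move at their own pace and stop on an object; "force" is the grip in N (left out, the last holds). Time passes only in rows, so rows that do not move let the fingers close. It gives the time, the measured TCP pose, the force and the opening at its end, in the units of the state.
- get_state(): the state, without advancing time (a new reading comes with each control period).
- snapshot(name): name is "side" or "top"; returns (picture, depth): 384x512x3 uint8, red, green, blue; 384x512 float32, m along the optical axis (not along the pixel's ray), 0 where there is no reading.
- camera_model(name): a dict with "camera_matrix" (3x3 intrinsics, pixels), "dist_coeffs" ([k1, k2, p1, p2, k3] as OpenCV has them; the pictures are not rectified), "world_from_camera" (4x4, takes a point from camera to world coordinates). Camera axes: x right, y up, looking along -z (the intrinsics and any distortion apply to the point x, -y, -z); pixel columns grow to the right and rows downward; lengths in m; the calibration is good to about 2 mm. A picture is of the moment at which its call begins. camera_model takes no time and is no camera call.
- finish_job(): hands the job in, once; it reports no verdict.
The state is a dict: "clock": time; "q": joint angles; "qd": joint speeds; "joint_torque": joint torques, N m; "tool_pos": TCP position; "eef_rot": TCP orientation; "contact_force": force on the tool from outside, world axes, zero at the start; "moment": the same for the moment, N m; "opening": opening from 0.0 (shut) to 1.0 (fully open).
Only numpy, scipy, OpenCV 4.12 (cv2) and the standard library are available. Lean on these libraries where they do the work, as an engineer would, in place of code of your own. Each camera call takes 0.05 s, during which the arm holds its last target. There are 200 camera calls.

## Task

Tidy the office desk: lay the cordless handset in its charging cradle, keypad up and earpiece at the cradle's cable end, put the block of sticky notes flat in the memo tray, stand the glue stick in the pot, and set the coffee cup upright in the middle of its cork coaster. Set the cup and the handset down rather than dropping them, and leave the calculator and the stapler where they are.

Things in the scene. Friction and masses are not known exactly. Their poses are not given: they have to be found in the camera images.
- handset: Loose black cordless handset, face up, 148 x 46 x 20 mm (24 thick at x = 85 to 115), 130 g, pale display, light keys. Origin on the underside's centre line, 30 from the foot (keypad) end; +x points to the earpiece: body from x = -30 to +118, its middle, best pinched across y, at x = +44.
- cradle: Fixed light-grey charging cradle, slab 172 x 66 x 12, brass contacts at the foot, black cable stub at the other (+x) end. Origin on the desk under where the handset's origin belongs, slab x = -42 to +130, +x to the earpiece. Seat 12 up. Flared cheeks, 30 high, at the ends (5 clear) and along the sides (5 clear) at x -36..0 and 88..124; between, the sides are open for fingers.
- note_block: Loose yellow block of sticky notes with thin darker lines round its sides, 76 (x) x 51 (y) x 44 high, 120 g. Origin at the centre of its underside.
- memo_tray: Fixed black memo tray with a grey felt floor, 98 (x) x 73 (y) outside, walls 3 thick and 22 high, floor 4 thick; inside 92 x 67, so the block lies in it, long side along x, either way round, with 8 to spare on every side. In the middle 50 of its two long sides the wall is only 10 high. Origin at the centre of its underside.
- glue_stick: Loose glue stick standing upright on the desk, white tube with blue band and orange cap, diameter 28 (cap 29), 98 high, about 45 g. Origin at the centre of its underside.
- pot: Fixed open round pot of dark steel, outer diameter 66, inner 60, rim 66 above the desk, floor 4 thick. Origin at the centre of its underside.
- cup: Loose small white coffee cup, upright, 62 high, outer diameter 62 (above 14 from the foot; foot 50), wall 4, about 170 g; handle on its +y side reaching 54 from the axis. Pinch it across x, clear of the handle. Origin at the centre of its underside.
- coaster: Fixed round cork coaster, diameter 96, 6 thick, flat top. Origin at the centre of its underside.
- calculator: Bystander, leave alone: loose light-grey desk calculator, 110 (x) x 70 (y) x 22 high. Origin at the centre of its underside.
- stapler: Bystander, leave alone: loose red and black stapler, 130 (x) x 36 (y) x 47 high. Origin at the centre of its underside.
Things that resemble listed ones, but are neither listed nor needed, are in the scene too. What is shaped like the glue_stick but green is not meant.

How it is judged:
By the outcome, as a careful person would: the job done as asked, in the order asked, and still so for the second after the job is handed in, with the robot touching nothing.
It also fails if it takes over 120 s, if anything falls off the work surface, if the arm or the gripper's body presses on something with over 40 N, if the wrist force passes 120 N, or if a joint passes its speed limit or range.

## Working session

There is one attempt and no reset: what is moved stays moved. The work goes in short steps, Python scripts to look and compute and a tool call to move; the robot and the scene stay as the last step left them, time stands still between calls to the robot, and variables do not carry over. Pictures are saved under pics/ and viewed, about 12 in all and at most 16, crops included, and the job is handed in when it is done.

Besides the shell and the picture viewer there is one more tool, called after "Emit:" as name(argument=value, ...) on one line, values as JSON. apply_moves: Moves the arm, as the interface text tells. Its arguments: {"type":"object","properties":{"series":{"type":"array","items":{"type":"object","properties":{"x":{"type":"number"},"y":{"type":"number"},"z":{"type":"number"},"wx":{"type":"number"},"wy":{"type":"number"},"wz":{"type":"number"},"fingers":{"type":"number"}}}},"force":{"type":"number"}},"required":["series"]}

```bash
ls; mkdir -p pics; cat > h.py <<'E'
from plant import *
import numpy as np, cv2
def grab(n,name):
    p,d=snapshot(n); np.savez('pics/'+name+'.npz',p=p,d=d); cv2.imwrite('pics/'+name+'.png',p[:,:,::-1]); return p,d
def world(n,uv,depth):
    c=camera_model(n); K=np.array(c['camera_matrix']); D=np.array(c['dist_coeffs']); T=np.array(c['world_from_camera'])
    u=cv2.undistortPoints(np.array(uv,float).reshape(-1,1,2),K,D).reshape(-1,2)
    d=np.asarray(depth,float).reshape(-1,1)
    P=np.hstack([u[:,:1]*d,-u[:,1:]*d,-d]); return P@T[:3,:3].T+T[:3,3]
def plane(n,uv,z):
    a=world(n,uv,np.zeros(len(uv))+1e-9); b=world(n,uv,np.ones(len(uv)))
    t=(z-a[:,2])/(b[:,2]-a[:,2]); return a+(b-a)*t[:,None]
def cloud(n,d):
    v,u=np.mgrid[0:384,0:512]; return world(n,np.c_[u.ravel(),v.ravel()],d.ravel()).reshape(384,512,3)
E
python3 - <<'E'
from h import *
for n in('top','side'):
    p,d=grab(n,n+'0'); c=camera_model(n); print(n,np.round(c['world_from_camera'],3).tolist(),c['camera_matrix'],c['dist_coeffs'],d.min(),d.max())
a=cv2.imread('pics/top0.png'); cv2.imwrite('pics/top0b.png',cv2.resize(a,(800,600),interpolation=cv2.INTER_CUBIC))
print(get_state())
E
```

```text
pics
top [[0.002, 0.994, -0.109, 0.385], [-1.0, 0.001, -0.012, -0.0], [-0.012, 0.11, 0.994, 1.026], [0.0, 0.0, 0.0, 1.0]] [[358.30798408   0.         257.88158292]
 [  0.         358.30798408 192.15609955]
 [  0.           0.           1.        ]] [-0.05390739  0.          0.          0.          0.        ] 0.0 1.934212
side [[0.999, 0.015, -0.03, 0.464], [-0.033, 0.614, -0.789, -0.815], [0.006, 0.789, 0.614, 0.692], [0.0, 0.0, 0.0, 1.0]] [[368.70599861   0.         251.31357371]
 [  0.         368.70599861 190.72116387]
 [  0.           0.           1.        ]] [-0.11184208  0.          0.          0.          0.        ] 0.0 3.4143364
{'clock': 0.1, 'q': array([ 1.33177502,  0.68990813, -0.19452937,  1.56618298,  0.15729985,
        0.9025058 , -0.215126  ]), 'qd': array([-0.00063129, -0.00144612,  0.00109133, -0.00291186,  0.00037425,
       -0.00128317,  0.00261714]), 'joint_torque': array([-3.81038219e-03, -5.28501177e+01, -1.27180070e+00, -1.53836006e+01,
       -5.25582768e-02,  1.97611029e-03,  5.52895926e-05]), 'tool_pos': array([ 0.16822385, -0.60137223,  0.23800067]), 'eef_rot': array([ 7.96711098e-01, -6.04359807e-01, -6.74233992e-04, -4.42763559e-04]), 'contact_force': array([-0.68021221,  0.37025859, -0.16341198]), 'moment': array([ 0.02241335, -0.02374126,  0.01537319]), 'opening': 1.0067459497464075}
```

View pics/top0b.png

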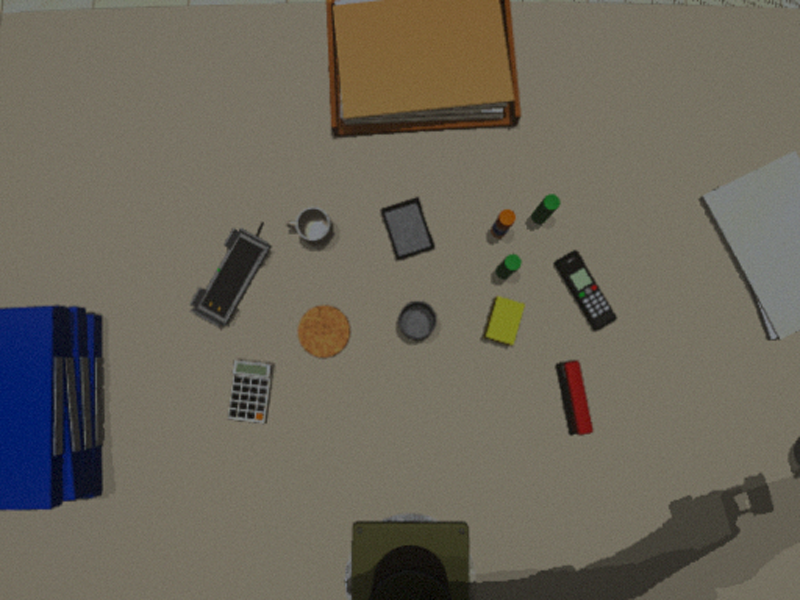

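View pics/side0.png

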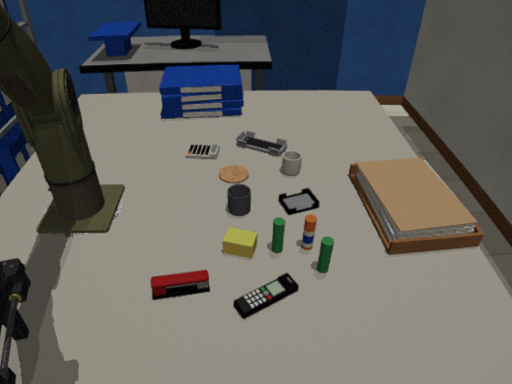

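The top view (800-px scale) shows the handset at (585,290), notes (505,322), orange glue stick (504,220), cup (314,226, handle to the left), cradle (233,277, cable upper right), tray (407,228), pot (417,322) and coaster (324,331). The green sticks are decoys. The side view agrees.

```bash
cat > m.py <<'E'
from h import *
def rect(n,mask,z):
    cs,_=cv2.findContours(mask.astype(np.uint8),cv2.RETR_EXTERNAL,cv2.CHAIN_APPROX_NONE); c=max(cs,key=cv2.contourArea).reshape(-1,2)
    P=plane(n,c,z)[:,:2]; r=cv2.minAreaRect((P*1000).astype(np.float32))
    (w,h),a=r[1],r[2]
    if w<h: w,h,a=h,w,a+90
    return np.round(r[0],1),np.round((w,h),1),round(a,1)   # a: long side heading deg
def box(x0,y0,x1,y1):  # 800-scale
    m=np.zeros((384,512),bool); m[int(y0*.64):int(y1*.64),int(x0*.64):int(x1*.64)]=1; return m
E
python3 - <<'E'
from m import *
f=np.load('pics/top0.npz'); p,d=f['p'].astype(int),f['d']; W=cloud('top',d)
R,G,B=p[...,0],p[...,1],p[...,2]; S=p.sum(2); Z=W[...,2]
print('desk z',np.median(Z[box(340,370,540,440)]),np.std(Z[box(340,370,540,440)]))
def show(k,m,z): 
    print(k,m.sum(),'zmed %.3f'%np.median(Z[m]),'p95 %.3f'%np.percentile(Z[m],95),*rect('top',m,z))
show('handset dark',box(545,240,625,340)&((S<170)|(Z>.012)),.02)
show('display',box(565,262,595,295)&(S>300)&(G>R+3),.022)
show('note',box(475,285,535,355)&(B<80)&(R>120)&(G>120)&(Z>.036),.044)
show('glue orange',box(485,200,525,250)&(R>G+60)&(Z>.085),.098)
show('glue orange all',box(485,200,525,250)&(R>G+60),.098)
m=box(375,190,440,265)&(S<210); show('tray dark',m,.022)
m=box(390,290,445,350)&(S<230); show('pot',m,.066)
m=box(390,290,445,350)&(Z>.05); show('pot rim z',m,.066)
m=box(290,295,360,365)&(R>B+60); show('coaster',m,.006)
m=box(285,195,340,255)&(Z>.05); show('cup z',m,.062)
m=box(290,195,340,255)&(Z>.02); show('cup+handle',m,.05)
m=box(185,220,280,335)&(Z>.006); show('cradle z>6',m,.02)
m=box(185,220,280,335)&(Z>.022); show('cradle cheeks',m,.03)
m=box(185,220,280,335)&(R>G+25)&(R>B+40); print('brass',np.argwhere(m)[:, ::-1].mean(0) if m.any() else 0, plane('top',np.argwhere(m)[:,::-1].mean(0)[None],.012) if m.any() else 0)
show('calc',box(215,350,285,430)&(Z>.012),.022); show('stapler',box(545,350,605,445)&(Z>.02),.047)
a=cv2.imread('pics/top0.png')
c=lambda x0,y0,x1,y1:cv2.resize(a[int(y0*.64):int(y1*.64),int(x0*.64):int(x1*.64)],(380,500),interpolation=cv2.INTER_CUBIC)
cv2.imwrite('pics/crop1.png',cv2.convertScaleAbs(np.hstack([c(185,215,281,341),c(537,230,633,356)]),alpha=1.6))
E
```

```text
desk z -0.0003438998321743103 0.07388694233503981
handset dark 911 zmed 0.021 p95 0.025 [ 514.8 -317.7] [148.1  51.7] 28.4
display 89 zmed 0.022 p95 0.025 [ 536.2 -309.6] [27.3 26.5] 116.4
note 446 zmed 0.044 p95 0.047 [ 459.8 -168.5] [72.1 47.5] 163.2
glue orange 4 zmed 0.100 p95 0.101 [ 624.  -171.8] [0. 0.] 0.0
glue orange all 4 zmed 0.100 p95 0.101 [ 624.  -171.8] [0. 0.] 0.0
tray dark 337 zmed 0.008 p95 0.023 [628.5   5.4] [102.6  75. ] 17.9
pot 391 zmed 0.005 p95 0.066 [453.8 -10.5] [69.9 64.5] 0.1
pot rim z 103 zmed 0.065 p95 0.069 [457.8 -11.8] [61.9 61.8] 0.1
coaster 832 zmed 0.005 p95 0.008 [442.1 158.8] [89.2 88.6] 90.2
cup z 145 zmed 0.060 p95 0.065 [627.9 170.1] [62.1 60.7] 46.2
cup+handle 278 zmed 0.051 p95 0.063 [629.7 171.8] [73.1 62.8] 50.3
cradle z>6 1554 zmed 0.012 p95 0.028 [539.8 331.5] [179.8  80.9] 151.7
cradle cheeks 207 zmed 0.027 p95 1.026 [463.4 368.9] [63.4  7.6] 62.0
brass [137.  195.5] [[0.48699147 0.35928587 0.012     ]]
calc 855 zmed 0.016 p95 0.023 [333.8 286.1] [108.7  71.6] 174.5
stapler 511 zmed 0.045 p95 0.049 [ 325.5 -290.7] [128.6  31.6] 7.5
```

View pics/crop1.png

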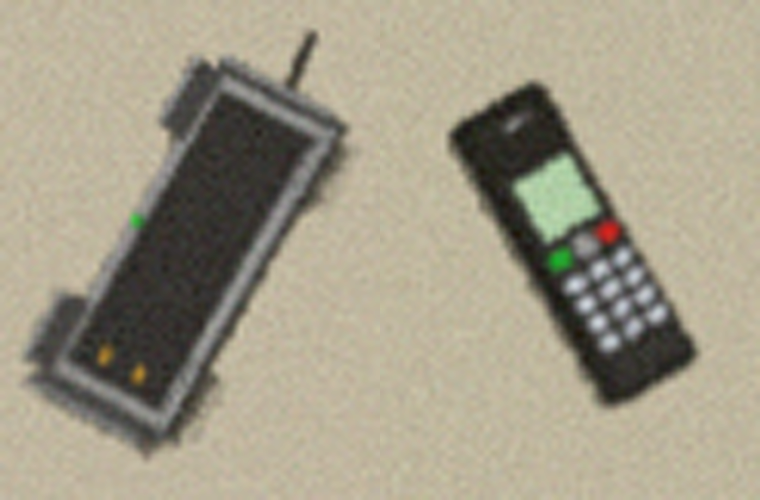

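Crops: the cradle's cable is at upper right and its contacts at lower left, so its heading is about -28°. The handset's earpiece is at upper left, heading about +28°. Next I'll refine the cradle and glue stick and cross-check with the side view.

```bash
python3 - <<'E'
from m import *
f=np.load('pics/top0.npz'); p,d=f['p'].astype(int),f['d']; W=cloud('top',d)
R,G,B=p[...,0],p[...,1],p[...,2]; S=p.sum(2); Z=W[...,2]
g=cv2.GaussianBlur(f['p'],(0,0),.7).astype(int).sum(2)
b=box(185,220,280,335)
for t in (130,160,190):
    n,l=cv2.connectedComponents((b&(g<t)).astype(np.uint8)); k=l[int(277*.64),int(233*.64)]
    m=(l==k); print('seat',t,k,m.sum(),rect('top',m,.012))
# raised points
for lab,zr in(('cheek',(.02,.036)),('slab',(.007,.017))):
    m=b&(Z>zr[0])&(Z<zr[1]); Q=W[m][:,:2]*1000; a=np.radians(-28.3); u=np.array([np.cos(a),np.sin(a)]); v=np.array([-u[1],u[0]])
    s,t=Q@u,Q@v; print(lab,m.sum(),np.round(np.percentile(s,[1,50,99]),1),np.round(np.percentile(t,[1,50,99]),1),'centre',np.round(u*(np.percentile(s,1)+np.percentile(s,99))/2+v*(np.percentile(t,1)+np.percentile(t,99))/2,1))
m=box(485,195,525,245)&(R>G+30)&(R>B+30); print('glue',m.sum(),np.round(np.median(Z[m]),3),rect('top',m,.098), W[m&(Z>.09)].mean(0))
def side(k,fm,z,bx):
    f=np.load('pics/side0.npz'); q=f['p'].astype(int); r,g,b=q[...,0],q[...,1],q[...,2]; w=cloud('side',f['d'])
    m=np.zeros((384,512),bool); m[bx[1]:bx[3],bx[0]:bx[2]]=1; m&=fm(r,g,b,w[...,2]); Q=w[m]; 
    c=cv2.minAreaRect((Q[:,:2]*1000).astype(np.float32)); print('side',k,m.sum(),np.round(np.median(Q,0),3),c)
side('glue cap top',lambda r,g,b,z:(r>g+40)&(z>.094),0,(295,205,325,255))
side('note top',lambda r,g,b,z:(z>.040)&(z<.05)&(b<r-40),0,(218,222,265,262))
side('cup rim',lambda r,g,b,z:(z>.057)&(z<.067),0,(278,145,306,180))
side('pot rim',lambda r,g,b,z:(z>.062)&(z<.07),0,(222,180,258,218))
side('coaster',lambda r,g,b,z:(r>b+40)&(z<.02),0,(212,158,255,188))
side('handset',lambda r,g,b,z:(z>.016)&(z<.03),0,(225,268,305,320))
side('cradle',lambda r,g,b,z:(z>.007)&(z<.017),0,(230,125,295,160))
side('tray',lambda r,g,b,z:(z>.017)&(z<.027),0,(272,184,325,218))
# cup handle: points beyond radius
c=np.array([.628,.170]); m=box(280,190,345,260)&(Z>.02)&(Z<.066); r=W[m][:,:2]-c; k=np.hypot(*r.T)>.036; print('handle dir',k.sum(),r[k].mean(0),np.degrees(np.arctan2(*r[k].mean(0)[::-1])))
E
```

```text
seat 130 3 760 (array([541.3, 329.2]), array([141.1,  47.4]), 152.3)
seat 160 2 873 (array([546.9, 334.4]), array([149.9,  64.2]), 152.0)
seat 190 2 1136 (array([539.1, 330.7]), array([172.6,  80.8]), 151.8)
cheek 233 [228.9 266.1 407. ] [506.8 558.8 585.1] centre [538.8 330. ]
slab 1249 [238.2 318.3 400.7] [512.7 546.  577.9] centre [539.8 328.7]
glue 92 0.098 (array([ 629.5, -164. ]), array([27.3, 26.6]), 178.9) [ 0.62995964 -0.16419225  0.09789466]
side glue cap top 82 [ 0.631 -0.165  0.099] ((631.9852294921875, -164.32937622070312), (24.525108337402344, 26.772541046142578), 39.38167953491211)
side note top 496 [ 0.461 -0.169  0.045] ((461.1288146972656, -164.96389770507812), (55.7879524230957, 76.30816650390625), 73.50001525878906)
side cup rim 101 [0.63  0.17  0.062] ((630.3246459960938, 173.64915466308594), (65.75408172607422, 57.754634857177734), 83.75312042236328)
side pot rim 111 [ 0.458 -0.016  0.066] ((459.0148620605469, -11.920841217041016), (65.06604766845703, 63.61766052246094), 88.29141235351562)
side coaster 419 [0.442 0.155 0.008] ((442.431884765625, 158.778564453125), (91.97654724121094, 94.16439056396484), 47.17449951171875)
side handset 1148 [ 0.514 -0.325  0.022] ((517.3270874023438, -320.79302978515625), (147.0341033935547, 46.10993957519531), 29.436622619628906)
side cradle 419 [0.542 0.327 0.014] ((542.5385131835938, 327.54461669921875), (74.13943481445312, 171.0402069091797), 61.674110412597656)
side tray 129 [0.648 0.006 0.022] ((632.4794921875, 6.928096771240234), (101.16207122802734, 77.7751693725586), 17.554100036621094)
handle dir 21 [0.00498246 0.04570739] 83.77887961428597
```

Both views agree within about 3 mm. Next is a planning helper and the first move.

```bash
cat > plan.py <<'E'
from h import *
import sys
from scipy.spatial.transform import Rotation as Ro
def status():
    s=get_state(); R=Ro.from_quat(s['eef_rot']); x=R.as_matrix()[:,0]; z=R.as_matrix()[:,2]
    print('t %.2f'%s['clock'],'pos',np.round(s['tool_pos']*1000,1),'head %.1f'%np.degrees(np.arctan2(x[1],x[0])),'ztool',np.round(z,3),'q',np.round(s['q'],2),'F',np.round(s['contact_force'],1),'open %.3f'%s['opening']); return s
def go(x,y,z,head,n=8):
    """equal rows (tool frame) leading to TCP x,y,z mm, tool straight down, jaw heading deg"""
    s=status(); p=np.array(s['tool_pos']); R=Ro.from_quat(s['eef_rot'])
    h=np.radians(head); T=Ro.from_matrix(np.array([[np.cos(h),np.sin(h),0],[np.sin(h),-np.cos(h),0],[0,0,-1]]))
    w=(R.inv()*T).as_rotvec(); d=(np.array([x,y,z])/1000-p)
    print('dist/row mm %.1f'%(np.linalg.norm(d)/n*1000),'deg/row %.1f'%(np.degrees(np.linalg.norm(w))/n))
    for i in range(n):
        Ri=R*Ro.from_rotvec(w*i/n); print(np.round(Ri.inv().apply(d/n)/.8,4),np.round(w/n/np.pi,4))
if __name__=='__main__': a=list(map(float,sys.argv[1:])); go(*a[:4],n=int(a[4]) if len(a)>4 else 8)
E
python3 plan.py 515.5 -318.5 200 -61.4
python3 - <<'E'
from m import *
f=np.load('pics/top0.npz'); p=f['p'].astype(int); W=cloud('top',f['d']); R,G,B=p[...,0],p[...,1],p[...,2]
for b in(box(490,245,530,285),box(525,185,570,230)):
    m=b&(G>R+25)&(W[...,2]>.085); print(m.sum(),W[m].mean(0))
E
```

```text
t 0.10 pos [ 168.2 -601.4  238. ] head -74.4 ztool [-0.001  0.002 -1.   ] q [ 1.33  0.69 -0.19  1.57  0.16  0.9  -0.22] F [-0.7  0.4 -0.2] open 1.007
dist/row mm 56.2 deg/row 1.6
[-0.0279 -0.0642  0.006 ] [-0.      0.0001 -0.009 ]
[-0.0261 -0.0649  0.006 ] [-0.      0.0001 -0.009 ]
[-0.0243 -0.0656  0.006 ] [-0.      0.0001 -0.009 ]
[-0.0224 -0.0663  0.006 ] [-0.      0.0001 -0.009 ]
[-0.0205 -0.0669  0.006 ] [-0.      0.0001 -0.009 ]
[-0.0186 -0.0675  0.0059] [-0.      0.0001 -0.009 ]
[-0.0167 -0.068   0.0059] [-0.      0.0001 -0.009 ]
[-0.0148 -0.0684  0.0059] [-0.      0.0001 -0.009 ]
85 [ 0.55279567 -0.17227452  0.09786597]
84 [ 0.65746416 -0.24088914  0.09793236]
```

Emit:
apply_moves(series=[{"x": -0.028,"y": -0.064,"z": 0.006,"wz": -0.009,"fingers": 1},{"x": -0.026,"y": -0.065,"z": 0.006,"wz": -0.009,"fingers": 1},{"x": -0.024,"y": -0.066,"z": 0.006,"wz": -0.009,"fingers": 1},{"x": -0.022,"y": -0.066,"z": 0.006,"wz": -0.009,"fingers": 1},{"x": -0.02,"y": -0.067,"z": 0.006,"wz": -0.009,"fingers": 1},{"x": -0.019,"y": -0.068,"z": 0.006,"wz": -0.009,"fingers": 1},{"x": -0.017,"y": -0.068,"z": 0.006,"wz": -0.009,"fingers": 1},{"x": -0.015,"y": -0.068,"z": 0.006,"wz": -0.009,"fingers": 1}], force=15)

```text
schema error: expected keys x, y, z, wx, wy, wz, fingers
```

```bash
python3 plan.py 515.5 -318.5 100 -61.4 3
```

```text
t 0.10 pos [ 168.2 -601.4  238. ] head -74.4 ztool [-0.001  0.002 -1.   ] q [ 1.33  0.69 -0.19  1.57  0.16  0.9  -0.22] F [-0.7  0.4 -0.2] open 1.007
dist/row mm 156.2 deg/row 4.3
[-0.0744 -0.1711  0.0576] [-0.      0.0002 -0.024 ]
[-0.0613 -0.1762  0.0576] [-0.      0.0002 -0.024 ]
[-0.0479 -0.1804  0.0575] [-0.      0.0002 -0.024 ]
```

Emit:
apply_moves(series=[{"x": -0.028,"y": -0.064,"z": 0.006,"wx": 0,"wy": 0,"wz": -0.009,"fingers": 1},{"x": -0.026,"y": -0.065,"z": 0.006,"wx": 0,"wy": 0,"wz": -0.009,"fingers": 1},{"x": -0.024,"y": -0.066,"z": 0.006,"wx": 0,"wy": 0,"wz": -0.009,"fingers": 1},{"x": -0.022,"y": -0.066,"z": 0.006,"wx": 0,"wy": 0,"wz": -0.009,"fingers": 1},{"x": -0.02,"y": -0.067,"z": 0.006,"wx": 0,"wy": 0,"wz": -0.009,"fingers": 1},{"x": -0.019,"y": -0.068,"z": 0.006,"wx": 0,"wy": 0,"wz": -0.009,"fingers": 1},{"x": -0.017,"y": -0.068,"z": 0.006,"wx": 0,"wy": 0,"wz": -0.009,"fingers": 1},{"x": -0.015,"y": -0.068,"z": 0.006,"wx": 0,"wy": 0,"wz": -0.009,"fingers": 1}], force=15)

```text
clock: 1.1
tool_pos: [0.5197, -0.3156, 0.1944]
eef_rot: [0.858, -0.513, -0.003, 0.001]
contact_force: [0.9, -0.7, 0.3]
opening: 0.998
```

```bash
python3 plan.py 515.5 -318.5 100 -61.4 3
```

```text
t 1.10 pos [ 519.7 -315.6  194.4] head -61.8 ztool [-0.006  0.001 -1.   ] q [ 0.58  0.72 -0.19  1.66  0.18  0.78 -0.77] F [ 0.9 -0.7  0.3] open 0.998
dist/row mm 31.5 deg/row 0.2
[0.0004 0.0019 0.0394] [ 0.0006  0.0004 -0.0007]
[0.0003 0.002  0.0394] [ 0.0006  0.0004 -0.0007]
[0.0003 0.002  0.0394] [ 0.0006  0.0004 -0.0007]
```

q7 grows with the jaw heading, so this grasp would run out of range at the cradle. I'll turn the jaw half a turn so that q7 ends well inside.

Emit:
apply_moves(series=[{"x": 0,"y": 0,"z": 0,"wx": 0,"wy": 0,"wz": -0.058,"fingers": 1},{"x": 0,"y": 0,"z": 0,"wx": 0,"wy": 0,"wz": -0.058,"fingers": 1},{"x": 0,"y": 0,"z": 0,"wx": 0,"wy": 0,"wz": -0.058,"fingers": 1},{"x": 0,"y": 0,"z": 0,"wx": 0,"wy": 0,"wz": -0.058,"fingers": 1},{"x": 0,"y": 0,"z": 0,"wx": 0,"wy": 0,"wz": -0.058,"fingers": 1},{"x": 0,"y": 0,"z": 0,"wx": 0,"wy": 0,"wz": -0.058,"fingers": 1},{"x": 0,"y": 0,"z": 0,"wx": 0,"wy": 0,"wz": -0.058,"fingers": 1},{"x": 0,"y": 0,"z": 0,"wx": 0,"wy": 0,"wz": -0.058,"fingers": 1}])

```text
clock: 2.1
tool_pos: [0.5231, -0.3067, 0.1903]
eef_rot: [0.978, 0.21, -0.005, -0.005]
contact_force: [0.4, -0.4, 0.2]
opening: 1.0
```

Emit:
apply_moves(series=[{"x": 0,"y": 0,"z": 0,"wx": 0,"wy": 0,"wz": -0.058,"fingers": 1},{"x": 0,"y": 0,"z": 0,"wx": 0,"wy": 0,"wz": -0.058,"fingers": 1},{"x": 0,"y": 0,"z": 0,"wx": 0,"wy": 0,"wz": -0.058,"fingers": 1},{"x": 0,"y": 0,"z": 0,"wx": 0,"wy": 0,"wz": -0.058,"fingers": 1},{"x": 0,"y": 0,"z": 0,"wx": 0,"wy": 0,"wz": -0.058,"fingers": 1},{"x": 0,"y": 0,"z": 0,"wx": 0,"wy": 0,"wz": -0.058,"fingers": 1},{"x": 0,"y": 0,"z": 0,"wx": 0,"wy": 0,"wz": -0.058,"fingers": 1},{"x": 0,"y": 0,"z": 0,"wx": 0,"wy": 0,"wz": -0.058,"fingers": 1}])

```text
clock: 3.1
tool_pos: [0.5195, -0.3076, 0.1864]
eef_rot: [0.572, 0.82, -0.002, -0.01]
contact_force: [-0.7, -0.7, -0.4]
opening: 1.004
```

```bash
python3 plan.py 515.5 -318.5 60 118.6 6
```

```text
t 3.10 pos [ 519.5 -307.6  186.4] head 110.2 ztool [-0.019  0.008 -1.   ] q [ 0.96  0.91 -0.99  1.64  0.83  1.09  1.65] F [-0.7 -0.7 -0.4] open 1.004
dist/row mm 21.1 deg/row 1.4
[-0.0022 -0.0012  0.0263] [-0.0007 -0.0008 -0.0078]
[-0.0021 -0.0013  0.0263] [-0.0007 -0.0008 -0.0078]
[-0.002  -0.0014  0.0263] [-0.0007 -0.0008 -0.0078]
[-0.0019 -0.0015  0.0263] [-0.0007 -0.0008 -0.0078]
[-0.0018 -0.0016  0.0263] [-0.0007 -0.0008 -0.0078]
[-0.0017 -0.0017  0.0263] [-0.0007 -0.0008 -0.0078]
```

Emit:
apply_moves(series=[{"x": -0.002,"y": -0.001,"z": 0.026,"wx": -0.001,"wy": -0.001,"wz": -0.008,"fingers": 1},{"x": -0.002,"y": -0.001,"z": 0.026,"wx": -0.001,"wy": -0.001,"wz": -0.008,"fingers": 1},{"x": -0.002,"y": -0.001,"z": 0.026,"wx": -0.001,"wy": -0.001,"wz": -0.008,"fingers": 1},{"x": -0.002,"y": -0.002,"z": 0.026,"wx": -0.001,"wy": -0.001,"wz": -0.008,"fingers": 1},{"x": -0.002,"y": -0.002,"z": 0.026,"wx": -0.001,"wy": -0.001,"wz": -0.008,"fingers": 1},{"x": -0.002,"y": -0.002,"z": 0.026,"wx": 0,"wy": 0,"wz": -0.008,"fingers": 1},{"x": 0,"y": 0,"z": 0,"wx": 0,"wy": 0,"wz": 0,"fingers": 1}])

```text
clock: 3.98
tool_pos: [0.5088, -0.3192, 0.0467]
eef_rot: [0.515, 0.857, -0.001, -0.005]
contact_force: [-0.3, 0.9, -0.7]
opening: 1.0
```

```bash
python3 plan.py 515.5 -318.5 5 118.6 4
```

```text
t 3.98 pos [ 508.8 -319.2   46.7] head 118.0 ztool [-0.01   0.003 -1.   ] q [ 0.94  1.09 -0.88  1.73  1.07  0.9   1.63] F [-0.3  0.9 -0.7] open 1.000
dist/row mm 10.6 deg/row 0.2
[-0.0009  0.0021  0.013 ] [-0.0006 -0.0006 -0.0008]
[-0.0009  0.002   0.013 ] [-0.0006 -0.0006 -0.0008]
[-0.0009  0.002   0.013 ] [-0.0006 -0.0006 -0.0008]
[-0.0008  0.002   0.013 ] [-0.0006 -0.0006 -0.0008]
```

Emit:
apply_moves(series=[{"x": -0.001,"y": 0.003,"z": 0.012,"wx": -0.001,"wy": -0.001,"wz": -0.001,"fingers": 1},{"x": -0.001,"y": 0.002,"z": 0.012,"wx": -0.001,"wy": -0.001,"wz": -0.001,"fingers": 1},{"x": -0.001,"y": 0.002,"z": 0.012,"wx": 0,"wy": 0,"wz": -0.001,"fingers": 1},{"x": 0,"y": 0.001,"z": 0.006,"wx": 0,"wy": 0,"wz": 0,"fingers": 1},{"x": 0,"y": 0,"z": 0,"wx": 0,"wy": 0,"wz": 0,"fingers": 1}])

```text
clock: 4.6
tool_pos: [0.5167, -0.3178, 0.0117]
eef_rot: [0.511, 0.859, 0.0, 0.0]
contact_force: [0.1, -0.1, -0.1]
opening: 1.001
```

```bash
python3 plan.py 515.5 -318.5 5 118.6 2
```

```text
t 4.60 pos [ 516.7 -317.8   11.7] head 118.5 ztool [ 0.001  0.    -1.   ] q [ 0.92  1.14 -0.85  1.73  1.13  0.85  1.59] F [ 0.1 -0.1 -0.1] open 1.001
dist/row mm 3.4 deg/row 0.1
[-0.     -0.0009  0.0042] [ 0.0002  0.     -0.0004]
[-0.     -0.0009  0.0042] [ 0.0002  0.     -0.0004]
```

Final lowering, then a gentle close at 12 N and a small lift.

Emit:
apply_moves(series=[{"x": 0,"y": -0.001,"z": 0.004,"wx": 0,"wy": 0,"wz": 0,"fingers": 1},{"x": 0,"y": -0.001,"z": 0.004,"wx": 0,"wy": 0,"wz": 0,"fingers": 0.4},{"x": 0,"y": 0,"z": 0,"wx": 0,"wy": 0,"wz": 0,"fingers": -0.2},{"x": 0,"y": 0,"z": 0,"wx": 0,"wy": 0,"wz": 0,"fingers": -0.2},{"x": 0,"y": 0,"z": 0,"wx": 0,"wy": 0,"wz": 0,"fingers": -0.5},{"x": 0,"y": 0,"z": 0,"wx": 0,"wy": 0,"wz": 0,"fingers": -0.5},{"x": 0,"y": 0,"z": 0,"wx": 0,"wy": 0,"wz": 0,"fingers": -0.5},{"x": 0,"y": 0,"z": 0,"wx": 0,"wy": 0,"wz": 0,"fingers": -0.5}], force=15)

```text
clock: 5.6
tool_pos: [0.5157, -0.3191, 0.0057]
eef_rot: [0.512, 0.859, 0.0, 0.001]
contact_force: [0.6, 0.5, -0.6]
opening: 0.521
```

```bash
python3 plan.py 515.5 -318.5 160 118.6 5
```

```text
t 5.60 pos [ 515.7 -319.1    5.7] head 118.4 ztool [ 0.002 -0.    -1.   ] q [ 0.92  1.15 -0.84  1.73  1.14  0.84  1.59] F [ 0.6  0.5 -0.6] open 0.521
dist/row mm 30.9 deg/row 0.0
[ 0.0001  0.0001 -0.0386] [ 0.0001  0.0001 -0.0002]
[ 0.0001  0.0001 -0.0386] [ 0.0001  0.0001 -0.0002]
[ 0.0001  0.0001 -0.0386] [ 0.0001  0.0001 -0.0002]
[ 0.0001  0.     -0.0386] [ 0.0001  0.0001 -0.0002]
[ 0.0001  0.     -0.0386] [ 0.0001  0.0001 -0.0002]
```

Emit:
apply_moves(series=[{"x": 0,"y": 0,"z": -0.02,"wx": 0,"wy": 0,"wz": 0,"fingers": -0.5},{"x": 0,"y": 0,"z": -0.04,"wx": 0,"wy": 0,"wz": 0,"fingers": -0.5},{"x": 0,"y": 0,"z": -0.05,"wx": 0,"wy": 0,"wz": 0,"fingers": -0.5},{"x": 0,"y": 0,"z": -0.05,"wx": 0,"wy": 0,"wz": 0,"fingers": -0.5},{"x": 0,"y": 0,"z": -0.04,"wx": 0,"wy": 0,"wz": 0,"fingers": -0.5},{"x": 0,"y": 0,"z": 0,"wx": 0,"wy": 0,"wz": 0,"fingers": -0.5}], force=20)

```text
clock: 6.35
tool_pos: [0.515, -0.3176, 0.1744]
eef_rot: [0.511, 0.86, 0.001, 0.001]
contact_force: [0.8, 1.1, -0.7]
opening: 0.516
```

```bash
python3 plan.py 541 329 160 61.8 14
```

```text
t 6.35 pos [ 515.  -317.6  174.4] head 118.6 ztool [ 0.003  0.    -1.   ] q [ 0.99  0.93 -1.01  1.67  0.88  1.06  1.77] F [ 0.8  1.1 -0.7] open 0.516
dist/row mm 46.2 deg/row 4.1
[0.0496 0.0297 0.0013] [ 0.0001 -0.      0.0225]
[0.0516 0.0261 0.0013] [ 0.0001 -0.      0.0225]
[0.0533 0.0224 0.0013] [ 0.0001 -0.      0.0225]
[0.0547 0.0185 0.0013] [ 0.0001 -0.      0.0225]
[0.0559 0.0146 0.0013] [ 0.0001 -0.      0.0225]
[0.0568 0.0106 0.0013] [ 0.0001 -0.      0.0225]
[0.0574 0.0066 0.0013] [ 0.0001 -0.      0.0225]
[0.0577 0.0025 0.0013] [ 0.0001 -0.      0.0225]
[ 0.0578 -0.0016  0.0013] [ 0.0001 -0.      0.0225]
[ 0.0575 -0.0057  0.0013] [ 0.0001 -0.      0.0225]
[ 0.057  -0.0097  0.0013] [ 0.0001 -0.      0.0225]
[ 0.0561 -0.0137  0.0013] [ 0.0001 -0.      0.0225]
[ 0.055  -0.0176  0.0013] [ 0.0001 -0.      0.0225]
[ 0.0536 -0.0215  0.0013] [ 0.0001 -0.      0.0225]
```

Emit:
apply_moves(series=[{"x": 0.03,"y": 0.018,"z": 0.001,"wx": 0,"wy": 0,"wz": 0.015,"fingers": -0.5},{"x": 0.05,"y": 0.028,"z": 0.001,"wx": 0,"wy": 0,"wz": 0.022,"fingers": -0.5},{"x": 0.053,"y": 0.024,"z": 0.001,"wx": 0,"wy": 0,"wz": 0.022,"fingers": -0.5},{"x": 0.055,"y": 0.02,"z": 0.001,"wx": 0,"wy": 0,"wz": 0.022,"fingers": -0.5},{"x": 0.056,"y": 0.016,"z": 0.001,"wx": 0,"wy": 0,"wz": 0.022,"fingers": -0.5},{"x": 0.057,"y": 0.012,"z": 0.001,"wx": 0,"wy": 0,"wz": 0.022,"fingers": -0.5},{"x": 0.057,"y": 0.008,"z": 0.001,"wx": 0,"wy": 0,"wz": 0.022,"fingers": -0.5},{"x": 0.058,"y": 0.004,"z": 0.001,"wx": 0,"wy": 0,"wz": 0.022,"fingers": -0.5}])

```text
clock: 7.35
tool_pos: [0.5262, 0.0389, 0.1603]
eef_rot: [0.728, 0.686, -0.005, -0.003]
contact_force: [0.6, -0.1, -1.3]
opening: 0.518
```

```bash
python3 plan.py 541 329 150 61.8 7
```

```text
t 7.35 pos [526.2  38.9 160.3] head 86.6 ztool [-0.011 -0.001 -1.   ] q [ 0.32  0.8  -0.83  1.91  0.81  0.82  0.55] F [ 0.6 -0.1 -1.3] open 0.518
dist/row mm 41.5 deg/row 3.5
[ 0.0519 -0.0004  0.0017] [-0.0005  0.0002  0.0197]
[ 0.0518 -0.0036  0.0018] [-0.0005  0.0002  0.0197]
[ 0.0514 -0.0068  0.0018] [-0.0005  0.0002  0.0197]
[ 0.0509 -0.01    0.0018] [-0.0005  0.0002  0.0197]
[ 0.0502 -0.0131  0.0018] [-0.0005  0.0002  0.0197]
[ 0.0493 -0.0162  0.0018] [-0.0005  0.0002  0.0197]
[ 0.0482 -0.0192  0.0018] [-0.0005  0.0002  0.0197]
```

Emit:
apply_moves(series=[{"x": 0.052,"y": 0,"z": 0.001,"wx": -0.001,"wy": 0,"wz": 0.02,"fingers": -0.5},{"x": 0.052,"y": -0.004,"z": 0.001,"wx": -0.001,"wy": 0,"wz": 0.02,"fingers": -0.5},{"x": 0.051,"y": -0.007,"z": 0.001,"wx": -0.001,"wy": 0,"wz": 0.02,"fingers": -0.5},{"x": 0.051,"y": -0.01,"z": 0.001,"wx": 0,"wy": 0,"wz": 0.02,"fingers": -0.5},{"x": 0.05,"y": -0.013,"z": 0.001,"wx": 0,"wy": 0,"wz": 0.02,"fingers": -0.5},{"x": 0.045,"y": -0.016,"z": 0.001,"wx": 0,"wy": 0,"wz": 0.02,"fingers": -0.5},{"x": 0.03,"y": -0.014,"z": 0,"wx": 0,"wy": 0,"wz": 0.012,"fingers": -0.5},{"x": 0,"y": 0,"z": 0,"wx": 0,"wy": 0,"wz": 0,"fingers": -0.5}])

```text
clock: 8.35
tool_pos: [0.5312, 0.3207, 0.1459]
eef_rot: [0.855, 0.519, -0.009, -0.001]
contact_force: [0.5, -0.5, -1.1]
opening: 0.519
```

```bash
python3 plan.py 541 329 100 61.8 3; python3 - <<'E'
from m import *
p,d=grab('side','s1'); grab('top','t1')
cv2.imwrite('pics/s1c.png',cv2.convertScaleAbs(cv2.resize(p[60:210,180:350,::-1],None,fx=4,fy=4,interpolation=cv2.INTER_CUBIC),alpha=1.4))
E
```

```text
t 8.35 pos [531.2 320.7 145.9] head 62.6 ztool [-0.016 -0.008 -1.   ] q [-0.25  0.88 -0.69  1.63  0.67  0.9  -0.11] F [ 0.5 -0.5 -1.1] open 0.519
dist/row mm 15.9 deg/row 0.4
[0.0052 0.0022 0.019 ] [-0.0011  0.0016  0.0014]
[0.0051 0.0021 0.0191] [-0.0011  0.0016  0.0014]
[0.005  0.002  0.0191] [-0.0011  0.0016  0.0014]
```

View pics/s1c.png

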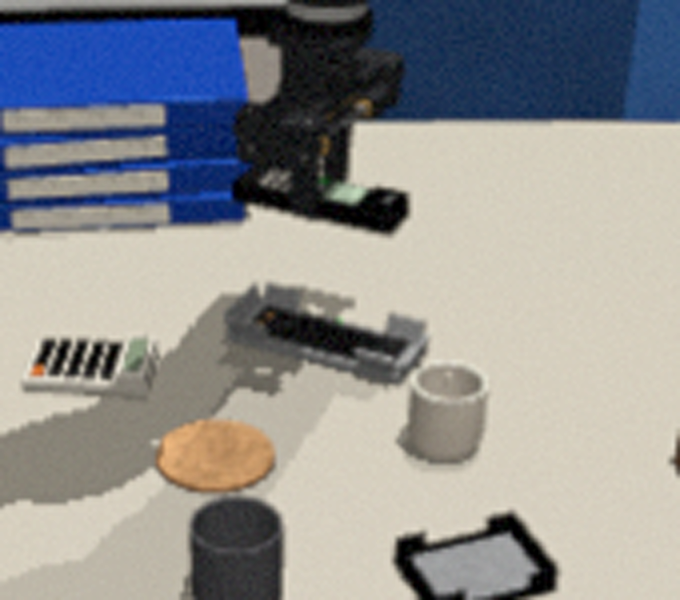

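The handset is held above the cradle (crop 320,205 vs 330,335), parallel to it and earpiece towards the cable end. I'll check its in-hand pose numerically and continue down.

Emit:
apply_moves(series=[{"x": 0.005,"y": 0.002,"z": 0.019,"wx": -0.001,"wy": 0.002,"wz": 0.001,"fingers": -0.5},{"x": 0.005,"y": 0.002,"z": 0.019,"wx": -0.001,"wy": 0.002,"wz": 0.001,"fingers": -0.5},{"x": 0.005,"y": 0.002,"z": 0.019,"wx": -0.001,"wy": 0.002,"wz": 0.001,"fingers": -0.5},{"x": 0,"y": 0,"z": 0.019,"wx": 0,"wy": 0,"wz": 0,"fingers": -0.5},{"x": 0,"y": 0,"z": 0,"wx": 0,"wy": 0,"wz": 0,"fingers": -0.5}])

```text
clock: 9.07
tool_pos: [0.543, 0.3188, 0.0781]
eef_rot: [0.859, 0.512, -0.001, 0.002]
contact_force: [-0.1, -0.6, -2.1]
opening: 0.519
```

```bash
python3 plan.py 541 329 45 61.8 3; python3 - <<'E'
from m import *
p,d=grab('side','s2'); W=cloud('side',d); s=get_state(); t=s['tool_pos']
u=np.array([np.cos(np.radians(-28.2)),np.sin(np.radians(-28.2))]); v=np.array([-u[1],u[0]])
Q=W.reshape(-1,3)-t; a=Q[:,:2]@u; b=Q[:,:2]@v; k=(abs(a)<.1)&(abs(b)<.03)&(Q[:,2]>-.012)&(Q[:,2]<.022)&(p.sum(2).ravel()>0)
for lo in np.arange(-.09,.1,.02):
    m=k&(a>=lo)&(a<lo+.02)
    if m.sum()>5: print('%.2f'%lo,m.sum(),np.round(np.percentile(b[m],[2,98])*1000,1),'ztop %.1f'%(np.percentile(Q[m,2],95)*1000))
print(np.round(np.percentile(a[k],[.5,99.5])*1000,1))
E
```

```text
t 9.07 pos [543.  318.8  78.1] head 61.6 ztool [-0.    -0.005 -1.   ] q [-0.28  0.97 -0.62  1.65  0.76  0.78 -0.18] F [-0.1 -0.6 -2.1] open 0.519
dist/row mm 11.6 deg/row 0.1
[ 0.0034 -0.0028  0.0138] [ 0.0002  0.0005 -0.0005]
[ 0.0034 -0.0028  0.0138] [ 0.0002  0.0005 -0.0005]
[ 0.0034 -0.0028  0.0138] [ 0.0002  0.0005 -0.0005]
-0.07 33 [-24.8   0.2] ztop 18.1
-0.05 42 [-23.   -0.6] ztop 18.5
-0.03 20 [-25.1  -6.4] ztop 18.9
-0.01 31 [-25.1  26.5] ztop 21.1
0.01 60 [-23.5  21.2] ztop 19.7
0.03 54 [-22.6  19.1] ztop 20.7
0.05 50 [-23.7  16.7] ztop 21.2
0.07 32 [-23.6  16.3] ztop 20.5
[-68.   75.8]
```

Emit:
apply_moves(series=[{"x": 0.004,"y": -0.003,"z": 0.01,"wx": 0,"wy": 0.001,"wz": 0,"fingers": -0.5},{"x": 0.004,"y": -0.003,"z": 0.012,"wx": 0,"wy": 0,"wz": 0,"fingers": -0.5},{"x": 0.003,"y": -0.002,"z": 0.01,"wx": 0,"wy": 0,"wz": 0,"fingers": -0.5},{"x": 0,"y": 0,"z": 0,"wx": 0,"wy": 0,"wz": 0,"fingers": -0.5}])

```text
clock: 9.62
tool_pos: [0.5422, 0.3321, 0.0527]
eef_rot: [0.859, 0.512, 0.002, 0.001]
contact_force: [-0.7, -0.6, -1.4]
opening: 0.523
```

```bash
python3 plan.py 541 329 20 61.8 4
```

```text
t 9.62 pos [542.2 332.1  52.7] head 61.6 ztool [ 0.004  0.001 -1.   ] q [-0.31  1.01 -0.59  1.64  0.78  0.74 -0.21] F [-0.7 -0.6 -1.4] open 0.523
dist/row mm 8.2 deg/row 0.1
[-0.0011  0.0001  0.0102] [ 0.0002 -0.0002 -0.0003]
[-0.0011  0.0001  0.0102] [ 0.0002 -0.0002 -0.0003]
[-0.001   0.0001  0.0102] [ 0.0002 -0.0002 -0.0003]
[-0.001   0.0001  0.0102] [ 0.0002 -0.0002 -0.0003]
```

Emit:
apply_moves(series=[{"x": -0.003,"y": 0,"z": 0.003,"wx": 0,"wy": 0,"wz": 0,"fingers": -0.5},{"x": -0.001,"y": 0,"z": 0.006,"wx": 0,"wy": 0,"wz": 0,"fingers": -0.5},{"x": 0,"y": 0,"z": 0.008,"wx": 0,"wy": 0,"wz": 0,"fingers": -0.5},{"x": 0,"y": 0,"z": 0.008,"wx": 0,"wy": 0,"wz": 0,"fingers": -0.5},{"x": 0,"y": 0,"z": 0,"wx": 0,"wy": 0,"wz": 0,"fingers": -0.5}])

```text
clock: 10.25
tool_pos: [0.541, 0.3287, 0.0315]
eef_rot: [0.859, 0.512, 0.002, 0.001]
contact_force: [0.2, 0.4, -2.0]
opening: 0.524
```

```bash
python3 plan.py 541 329 18 61.8 3
```

```text
t 10.25 pos [541.  328.7  31.5] head 61.6 ztool [ 0.004  0.001 -1.   ] q [-0.32  1.04 -0.57  1.65  0.81  0.7  -0.23] F [ 0.2  0.4 -2. ] open 0.524
dist/row mm 4.5 deg/row 0.1
[ 0.0001 -0.0001  0.0056] [ 0.0004 -0.0003 -0.0004]
[ 0.0001 -0.0001  0.0056] [ 0.0004 -0.0003 -0.0004]
[ 0.0001 -0.0001  0.0056] [ 0.0004 -0.0003 -0.0004]
```

Emit:
apply_moves(series=[{"x": 0,"y": 0,"z": 0.005,"wx": 0,"wy": 0,"wz": 0,"fingers": -0.5},{"x": 0,"y": 0,"z": 0.005,"wx": 0,"wy": 0,"wz": 0,"fingers": -0.5},{"x": 0,"y": 0,"z": 0.005,"wx": 0,"wy": 0,"wz": 0,"fingers": -0.5},{"x": 0,"y": 0,"z": 0.002,"wx": 0,"wy": 0,"wz": 0,"fingers": -0.5},{"x": 0,"y": 0,"z": 0,"wx": 0,"wy": 0,"wz": 0,"fingers": -0.5}])

```text
clock: 10.88
tool_pos: [0.5413, 0.329, 0.0178]
eef_rot: [0.859, 0.512, 0.002, 0.001]
contact_force: [1.1, -0.2, -0.5]
opening: 0.518
```

```bash
python3 plan.py 541 329 16.5 61.8 3
```

```text
t 10.88 pos [541.3 329.   17.8] head 61.6 ztool [ 0.005  0.001 -1.   ] q [-0.32  1.06 -0.56  1.65  0.83  0.68 -0.25] F [ 1.1 -0.2 -0.5] open 0.518
dist/row mm 0.4 deg/row 0.1
[-0.0001 -0.0001  0.0005] [ 0.0004 -0.0003 -0.0005]
[-0.0001 -0.0001  0.0005] [ 0.0004 -0.0003 -0.0005]
[-0.0001 -0.0001  0.0005] [ 0.0004 -0.0003 -0.0005]
```

Emit:
apply_moves(series=[{"x": 0,"y": 0,"z": 0.001,"wx": 0,"wy": 0,"wz": 0,"fingers": 0.1},{"x": 0,"y": 0,"z": 0,"wx": 0,"wy": 0,"wz": 0,"fingers": 0.3},{"x": 0,"y": 0,"z": 0,"wx": 0,"wy": 0,"wz": 0,"fingers": 0.5},{"x": 0,"y": 0,"z": 0,"wx": 0,"wy": 0,"wz": 0,"fingers": 0.5},{"x": 0,"y": 0,"z": -0.02,"wx": 0,"wy": 0,"wz": 0,"fingers": 0.5},{"x": 0,"y": 0,"z": -0.05,"wx": 0,"wy": 0,"wz": 0,"fingers": 0.5},{"x": 0,"y": 0,"z": -0.06,"wx": 0,"wy": 0,"wz": 0,"fingers": 1},{"x": 0,"y": 0,"z": -0.06,"wx": 0,"wy": 0,"wz": 0,"fingers": 1}])

```text
clock: 11.88
tool_pos: [0.5392, 0.3281, 0.173]
eef_rot: [0.859, 0.512, 0.0, 0.001]
contact_force: [1.6, 1.1, -0.2]
opening: 0.955
```

```bash
python3 plan.py 460 -168 200 73.2 12; python3 - <<'E'
from m import *
p,d=grab('side','s3')
cv2.imwrite('pics/s3c.png',cv2.convertScaleAbs(cv2.resize(p[100:175,210:310,::-1],None,fx=6,fy=6,interpolation=cv2.INTER_CUBIC),alpha=1.4))
W=cloud('side',d); u=np.array([np.cos(np.radians(-28.2)),np.sin(np.radians(-28.2))]); v=np.array([-u[1],u[0]])
Q=W.reshape(-1,3); a=(Q[:,:2]-[.541,.329])@u; b=(Q[:,:2]-[.541,.329])@v
k=(abs(a)<.08)&(abs(b)<.026)&(Q[:,2]>.015)&(Q[:,2]<.05)&(p.sum(2).ravel()<250)
for lo in np.arange(-.08,.08,.02):
    m=k&(a>=lo)&(a<lo+.02)
    if m.sum()>5: print('%.2f'%lo,m.sum(),np.round(np.percentile(b[m],[2,98])*1000,1),'z %.1f'%(np.median(Q[m,2])*1000))
E
```

```text
t 11.88 pos [539.2 328.1 173. ] head 61.6 ztool [ 0.001 -0.001 -1.   ] q [-0.25  0.86 -0.7   1.59  0.65  0.94 -0.1 ] F [ 1.6  1.1 -0.2] open 0.955
dist/row mm 41.9 deg/row 1.0
[-0.0494  0.0173 -0.0028] [ 0.      0.     -0.0054]
[-0.0497  0.0165 -0.0028] [ 0.      0.     -0.0054]
[-0.0499  0.0156 -0.0028] [ 0.      0.     -0.0054]
[-0.0502  0.0148 -0.0028] [ 0.      0.     -0.0054]
[-0.0504  0.0139 -0.0028] [ 0.      0.     -0.0054]
[-0.0507  0.0131 -0.0028] [ 0.      0.     -0.0054]
[-0.0509  0.0122 -0.0028] [ 0.      0.     -0.0054]
[-0.0511  0.0114 -0.0028] [ 0.      0.     -0.0054]
[-0.0513  0.0105 -0.0028] [ 0.      0.     -0.0054]
[-0.0514  0.0096 -0.0028] [ 0.      0.     -0.0054]
[-0.0516  0.0088 -0.0028] [ 0.      0.     -0.0054]
[-0.0517  0.0079 -0.0028] [ 0.      0.     -0.0054]
-0.08 22 [-22.9  20.6] z 34.2
-0.06 45 [-23.   20.5] z 34.5
-0.04 56 [-24.7  20. ] z 34.0
-0.02 54 [-22.5  18.1] z 33.1
0.00 40 [-22.5  19.6] z 31.2
0.02 29 [-24.9  -8.8] z 26.7
0.04 49 [-23.8  20.5] z 36.8
0.06 61 [-22.3  23.1] z 34.0
```

View pics/s3c.png

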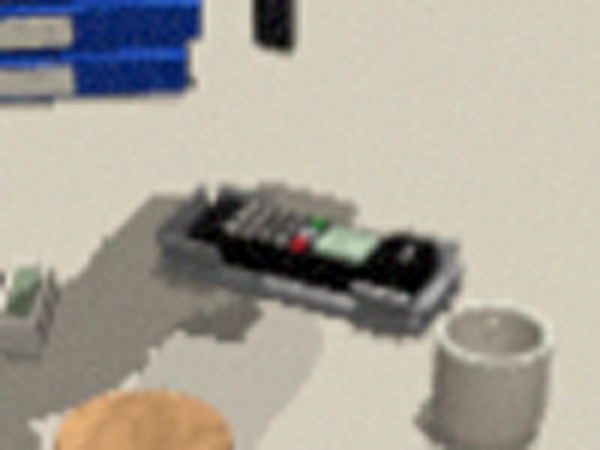

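The handset is seated in the cradle: its top is at z≈32-36 all along, keypad up, earpiece at the cable end. Next is the note block.

Emit:
apply_moves(series=[{"x": -0.049,"y": 0.017,"z": -0.003,"wx": 0,"wy": 0,"wz": -0.005,"fingers": 1},{"x": -0.05,"y": 0.017,"z": -0.003,"wx": 0,"wy": 0,"wz": -0.005,"fingers": 1},{"x": -0.05,"y": 0.016,"z": -0.003,"wx": 0,"wy": 0,"wz": -0.005,"fingers": 1},{"x": -0.05,"y": 0.015,"z": -0.003,"wx": 0,"wy": 0,"wz": -0.005,"fingers": 1},{"x": -0.05,"y": 0.014,"z": -0.003,"wx": 0,"wy": 0,"wz": -0.005,"fingers": 1},{"x": -0.051,"y": 0.013,"z": -0.003,"wx": 0,"wy": 0,"wz": -0.005,"fingers": 1},{"x": -0.051,"y": 0.012,"z": -0.003,"wx": 0,"wy": 0,"wz": -0.005,"fingers": 1},{"x": -0.051,"y": 0.011,"z": -0.003,"wx": 0,"wy": 0,"wz": -0.005,"fingers": 1}])

```text
clock: 12.92
tool_pos: [0.4891, -0.0027, 0.2052]
eef_rot: [0.822, 0.57, 0.014, 0.001]
contact_force: [0.4, -0.4, 1.0]
opening: 1.0
```

```bash
python3 plan.py 460 -168 150 73.2 4
```

```text
t 12.93 pos [489.1  -2.7 205.2] head 69.5 ztool [ 0.025  0.014 -1.   ] q [ 0.42  0.66 -0.81  2.01  0.71  0.74  0.39] F [ 0.4 -0.4  1. ] open 1.000
dist/row mm 44.2 deg/row 1.0
[-0.0519  0.0093  0.0163] [ 0.0015 -0.0017 -0.0052]
[-0.052   0.0085  0.0165] [ 0.0015 -0.0017 -0.0052]
[-0.052   0.0078  0.0168] [ 0.0015 -0.0017 -0.0052]
[-0.052  0.007  0.017] [ 0.0015 -0.0017 -0.0052]
```

Emit:
apply_moves(series=[{"x": -0.052,"y": 0.009,"z": 0.016,"wx": 0.002,"wy": -0.002,"wz": -0.005,"fingers": 1},{"x": -0.052,"y": 0.009,"z": 0.016,"wx": 0.002,"wy": -0.002,"wz": -0.005,"fingers": 1},{"x": -0.052,"y": 0.008,"z": 0.016,"wx": 0.001,"wy": -0.001,"wz": -0.005,"fingers": 1},{"x": -0.045,"y": 0.007,"z": 0.016,"wx": 0.001,"wy": -0.001,"wz": -0.005,"fingers": 1},{"x": 0,"y": 0,"z": 0,"wx": 0,"wy": 0,"wz": 0,"fingers": 1}])

```text
clock: 13.55
tool_pos: [0.4615, -0.172, 0.1551]
eef_rot: [0.805, 0.594, 0.002, 0.003]
contact_force: [0.6, 0.3, 0.5]
opening: 0.999
```

```bash
python3 plan.py 460 -168 65 73.2 4
```

```text
t 13.55 pos [ 461.5 -172.   155.1] head 72.9 ztool [ 0.007 -0.003 -1.   ] q [ 0.73  0.75 -0.77  2.03  0.84  0.7   0.68] F [0.6 0.3 0.5] open 0.999
dist/row mm 22.6 deg/row 0.1
[ 0.0011 -0.001   0.0282] [ 0.0006  0.0001 -0.0005]
[ 0.0011 -0.001   0.0282] [ 0.0006  0.0001 -0.0005]
[ 0.0011 -0.0009  0.0282] [ 0.0006  0.0001 -0.0005]
[ 0.0011 -0.0009  0.0282] [ 0.0006  0.0001 -0.0005]
```

Emit:
apply_moves(series=[{"x": 0.001,"y": -0.001,"z": 0.028,"wx": 0.001,"wy": 0,"wz": -0.001,"fingers": 1},{"x": 0.001,"y": -0.001,"z": 0.028,"wx": 0.001,"wy": 0,"wz": 0,"fingers": 1},{"x": 0.001,"y": -0.001,"z": 0.028,"wx": 0,"wy": 0,"wz": 0,"fingers": 1},{"x": 0.001,"y": -0.001,"z": 0.024,"wx": 0,"wy": 0,"wz": 0,"fingers": 1},{"x": 0,"y": 0,"z": 0,"wx": 0,"wy": 0,"wz": 0,"fingers": 1}])

```text
clock: 14.18
tool_pos: [0.4653, -0.1631, 0.0718]
eef_rot: [0.802, 0.597, 0.006, 0.004]
contact_force: [-1.4, -0.2, -0.3]
opening: 1.003
```

```bash
python3 plan.py 460 -168 15 73.2 4
```

```text
t 14.18 pos [ 465.3 -163.1   71.8] head 73.3 ztool [ 0.013  0.001 -1.   ] q [ 0.61  0.88 -0.61  2.08  1.07  0.52  0.47] F [-1.4 -0.2 -0.3] open 1.003
dist/row mm 14.3 deg/row 0.2
[-0.002  -0.0014  0.0177] [ 0.001  -0.0004  0.0001]
[-0.002  -0.0013  0.0177] [ 0.001  -0.0004  0.0001]
[-0.002  -0.0013  0.0177] [ 0.001  -0.0004  0.0001]
[-0.002  -0.0012  0.0178] [ 0.001  -0.0004  0.0001]
```

Emit:
apply_moves(series=[{"x": -0.003,"y": -0.002,"z": 0.012,"wx": 0.001,"wy": -0.001,"wz": 0,"fingers": 1},{"x": -0.003,"y": -0.002,"z": 0.012,"wx": 0.001,"wy": 0,"wz": 0,"fingers": 1},{"x": -0.002,"y": -0.001,"z": 0.018,"wx": 0.001,"wy": 0,"wz": 0,"fingers": 1},{"x": 0,"y": -0.001,"z": 0.018,"wx": 0,"wy": 0,"wz": 0,"fingers": 1},{"x": 0,"y": 0,"z": 0.008,"wx": 0,"wy": 0,"wz": 0,"fingers": 1},{"x": 0,"y": 0,"z": 0,"wx": 0,"wy": 0,"wz": 0,"fingers": 1}])

```text
clock: 14.92
tool_pos: [0.4615, -0.1682, 0.0176]
eef_rot: [0.802, 0.597, 0.003, 0.003]
contact_force: [0.2, 0.3, 0.6]
opening: 0.996
```

```bash
python3 plan.py 460 -168 15 73.2 2
```

```text
t 14.93 pos [ 461.5 -168.2   17.6] head 73.3 ztool [ 0.008 -0.001 -1.   ] q [ 0.55  0.96 -0.49  2.1   1.26  0.42  0.31] F [0.2 0.3 0.6] open 0.996
dist/row mm 1.5 deg/row 0.2
[-0.0002 -0.0009  0.0016] [ 0.0013 -0.0003  0.0003]
[-0.0002 -0.0009  0.0016] [ 0.0013 -0.0003  0.0003]
```

Emit:
apply_moves(series=[{"x": 0,"y": -0.001,"z": 0.002,"wx": 0.002,"wy": -0.001,"wz": 0,"fingers": 0.6},{"x": 0,"y": -0.001,"z": 0.001,"wx": 0.001,"wy": 0,"wz": 0,"fingers": 0.2},{"x": 0,"y": 0,"z": 0,"wx": 0,"wy": 0,"wz": 0,"fingers": -0.2},{"x": 0,"y": 0,"z": 0,"wx": 0,"wy": 0,"wz": 0,"fingers": -0.4},{"x": 0,"y": 0,"z": 0,"wx": 0,"wy": 0,"wz": 0,"fingers": -0.4},{"x": 0,"y": 0,"z": 0,"wx": 0,"wy": 0,"wz": 0,"fingers": -0.4}], force=15)

```text
clock: 15.68
tool_pos: [0.4606, -0.1679, 0.0161]
eef_rot: [0.802, 0.597, -0.0, 0.0]
contact_force: [0.1, -0.0, -2.3]
opening: 0.577
```

Emit:
apply_moves(series=[{"x": 0,"y": 0,"z": -0.02,"wx": 0,"wy": 0,"wz": 0,"fingers": -0.4},{"x": 0,"y": 0,"z": -0.04,"wx": 0,"wy": 0,"wz": 0,"fingers": -0.4},{"x": 0,"y": 0,"z": -0.04,"wx": 0,"wy": 0,"wz": 0,"fingers": -0.4},{"x": 0,"y": 0,"z": -0.03,"wx": 0,"wy": 0,"wz": 0,"fingers": -0.4},{"x": 0,"y": 0,"z": -0.02,"wx": 0,"wy": 0,"wz": 0,"fingers": -0.4},{"x": 0,"y": 0,"z": 0,"wx": 0,"wy": 0,"wz": 0,"fingers": -0.4}], force=20)

```text
clock: 16.42
tool_pos: [0.4591, -0.1678, 0.1387]
eef_rot: [0.802, 0.597, -0.002, -0.001]
contact_force: [-0.0, -0.1, -2.1]
opening: 0.573
```

```bash
python3 plan.py 630 6 130 107.8 8
```

```text
t 16.43 pos [ 459.1 -167.8  138.7] head 73.3 ztool [-0.004 -0.001 -1.   ] q [ 0.7   0.78 -0.73  2.04  0.86  0.67  0.66] F [-0.  -0.1 -2.1] open 0.573
dist/row mm 30.5 deg/row 4.3
[0.0337 0.0178 0.0012] [-0.0002  0.     -0.024 ]
[0.0323 0.0203 0.0012] [-0.0002  0.     -0.024 ]
[0.0306 0.0226 0.0013] [-0.0002  0.     -0.024 ]
[0.0289 0.0249 0.0013] [-0.0002  0.     -0.024 ]
[0.0269 0.027  0.0013] [-0.0002  0.     -0.024 ]
[0.0248 0.0289 0.0013] [-0.0002  0.     -0.024 ]
[0.0226 0.0307 0.0013] [-0.0002  0.     -0.024 ]
[0.0202 0.0323 0.0013] [-0.0002  0.     -0.024 ]
```

Emit:
apply_moves(series=[{"x": 0.034,"y": 0.018,"z": -0.002,"wx": 0,"wy": 0,"wz": -0.024,"fingers": -0.4},{"x": 0.032,"y": 0.02,"z": -0.002,"wx": 0,"wy": 0,"wz": -0.024,"fingers": -0.4},{"x": 0.031,"y": 0.023,"z": 0,"wx": 0,"wy": 0,"wz": -0.024,"fingers": -0.4},{"x": 0.029,"y": 0.025,"z": 0,"wx": 0,"wy": 0,"wz": -0.024,"fingers": -0.4},{"x": 0.027,"y": 0.027,"z": 0,"wx": 0,"wy": 0,"wz": -0.024,"fingers": -0.4},{"x": 0.025,"y": 0.029,"z": 0,"wx": 0,"wy": 0,"wz": -0.024,"fingers": -0.4},{"x": 0.02,"y": 0.03,"z": 0,"wx": 0,"wy": 0,"wz": -0.024,"fingers": -0.4},{"x": 0,"y": 0,"z": 0,"wx": 0,"wy": 0,"wz": 0,"fingers": -0.4}])

```text
clock: 17.42
tool_pos: [0.6064, -0.0145, 0.1299]
eef_rot: [0.613, 0.79, -0.008, -0.006]
contact_force: [-1.2, -1.0, -1.8]
opening: 0.579
```

```bash
python3 plan.py 630 6 70 107.8 5
```

```text
t 17.43 pos [606.4 -14.5 129.9] head 104.4 ztool [-0.019 -0.006 -1.   ] q [ 0.4   0.95 -0.87  1.68  0.86  0.96  1.02] F [-1.2 -1.  -1.8] open 0.579
dist/row mm 13.5 deg/row 0.7
[0.0035 0.0073 0.0148] [-0.0013 -0.     -0.0038]
[0.0034 0.0073 0.0149] [-0.0013 -0.     -0.0038]
[0.0033 0.0072 0.0149] [-0.0013 -0.     -0.0038]
[0.0032 0.0072 0.0149] [-0.0013 -0.     -0.0038]
[0.0032 0.0072 0.015 ] [-0.0013 -0.     -0.0038]
```

Emit:
apply_moves(series=[{"x": 0.004,"y": 0.008,"z": 0.01,"wx": -0.002,"wy": 0,"wz": -0.004,"fingers": -0.4},{"x": 0.004,"y": 0.008,"z": 0.012,"wx": -0.002,"wy": 0,"wz": -0.004,"fingers": -0.4},{"x": 0.003,"y": 0.007,"z": 0.014,"wx": -0.002,"wy": 0,"wz": -0.004,"fingers": -0.4},{"x": 0.003,"y": 0.007,"z": 0.014,"wx": -0.001,"wy": 0,"wz": -0.004,"fingers": -0.4},{"x": 0.003,"y": 0.006,"z": 0.014,"wx": 0,"wy": 0,"wz": -0.003,"fingers": -0.4},{"x": 0,"y": 0,"z": 0,"wx": 0,"wy": 0,"wz": 0,"fingers": -0.4}])

```text
clock: 18.18
tool_pos: [0.6282, 0.0034, 0.0717]
eef_rot: [0.589, 0.808, -0.002, -0.0]
contact_force: [0.2, -0.8, -1.0]
opening: 0.576
```

```bash
python3 plan.py 630 6 40 107.8 4;  python3 - <<'E'
from m import *
p,d=grab('side','s4')
cv2.imwrite('pics/s4c.png',cv2.convertScaleAbs(cv2.resize(p[140:230,245:345,::-1],None,fx=6,fy=6,interpolation=cv2.INTER_CUBIC),alpha=1.4))
W=cloud('side',d); r=p.astype(int); t=get_state()['tool_pos']
h=np.radians(17.8); u=np.array([np.cos(h),np.sin(h)]); v=np.array([-u[1],u[0]])
m=(r[...,0]>r[...,2]+50)&(r[...,1]>r[...,2]+40); m[:140]=0; m[230:]=0; m[:,:245]=0; m[:,345:]=0
Q=W[m]; a=(Q[:,:2]-t[:2])@u*1000; b=(Q[:,:2]-t[:2])@v*1000; print(m.sum(),np.round(np.percentile(a,[2,98]),1),np.round(np.percentile(b,[2,98]),1),np.round(np.percentile(Q[:,2],[2,98]),3))
for lo in range(-40,40,10):
    k=(a>lo)&(a<lo+10)
    if k.sum()>4: print(lo,k.sum(),np.round(np.percentile(b[k],[5]),1))
E
```

```text
t 18.18 pos [628.2   3.4  71.7] head 107.8 ztool [-0.003 -0.004 -1.   ] q [ 0.34  1.04 -0.82  1.65  0.95  0.9   1.01] F [ 0.2 -0.8 -1. ] open 0.576
dist/row mm 8.0 deg/row 0.1
[0.0006 0.0008 0.0099] [-0.0003  0.0002  0.    ]
[0.0006 0.0008 0.0099] [-0.0003  0.0002  0.    ]
[0.0006 0.0008 0.0099] [-0.0003  0.0002  0.    ]
[0.0006 0.0008 0.0099] [-0.0003  0.0002  0.    ]
455 [-57.2  31. ] [-168.2   22.3] [0.06  0.103]
-40 152 [-26.6]
-30 77 [-25.5]
-20 81 [-25.2]
-10 38 [-25.1]
0 6 [-26.2]
10 6 [-34.2]
20 22 [-26.]
30 13 [-26.5]
```

View pics/s4c.png

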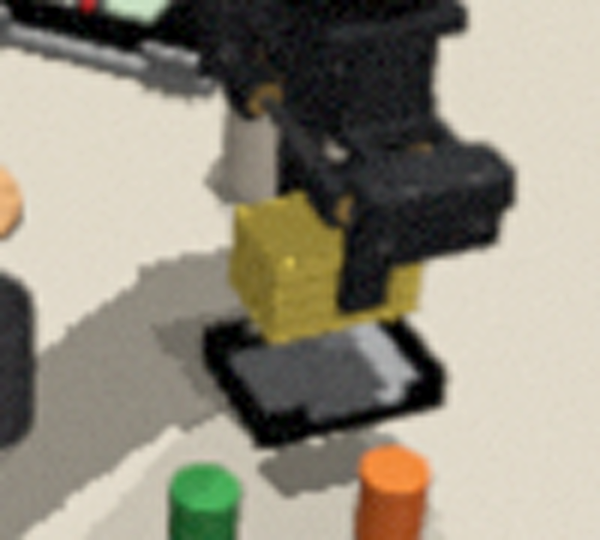

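The block (crop 330,270) hangs squarely above the tray (325,380). Lowering.

Emit:
apply_moves(series=[{"x": 0.003,"y": 0.004,"z": 0.004,"wx": 0,"wy": 0,"wz": 0,"fingers": -0.4},{"x": 0.001,"y": 0.001,"z": 0.008,"wx": 0,"wy": 0,"wz": 0,"fingers": -0.4},{"x": 0,"y": 0,"z": 0.01,"wx": 0,"wy": 0,"wz": 0,"fingers": -0.4},{"x": 0,"y": 0,"z": 0.008,"wx": 0,"wy": 0,"wz": 0,"fingers": -0.4},{"x": 0,"y": 0,"z": 0,"wx": 0,"wy": 0,"wz": 0,"fingers": -0.4}])

```text
clock: 18.85
tool_pos: [0.6317, 0.0074, 0.0473]
eef_rot: [0.589, 0.808, -0.002, 0.001]
contact_force: [-0.4, -0.3, -1.1]
opening: 0.576
```

```bash
python3 plan.py 631 7 20 107.8 4
```

```text
t 18.85 pos [631.7   7.4  47.3] head 107.8 ztool [-0.001 -0.004 -1.   ] q [ 0.32  1.08 -0.8   1.65  0.98  0.87  0.98] F [-0.4 -0.3 -1.1] open 0.576
dist/row mm 6.8 deg/row 0.1
[-0.     -0.0002  0.0085] [-0.0002  0.0003 -0.    ]
[-0.     -0.0002  0.0085] [-0.0002  0.0003 -0.    ]
[-0.     -0.0002  0.0085] [-0.0002  0.0003 -0.    ]
[-0.     -0.0002  0.0085] [-0.0002  0.0003 -0.    ]
```

Emit:
apply_moves(series=[{"x": 0,"y": 0,"z": 0.008,"wx": 0,"wy": 0,"wz": 0,"fingers": -0.4},{"x": 0,"y": 0,"z": 0.008,"wx": 0,"wy": 0,"wz": 0,"fingers": -0.4},{"x": 0,"y": 0,"z": 0.007,"wx": 0,"wy": 0,"wz": 0,"fingers": -0.4},{"x": 0,"y": 0,"z": 0.005,"wx": 0,"wy": 0,"wz": 0,"fingers": -0.4},{"x": 0,"y": 0,"z": 0.003,"wx": 0,"wy": 0,"wz": 0,"fingers": -0.4},{"x": 0,"y": 0,"z": 0,"wx": 0,"wy": 0,"wz": 0,"fingers": -0.4}])

```text
clock: 19.6
tool_pos: [0.6318, 0.0072, 0.0208]
eef_rot: [0.589, 0.808, -0.002, 0.001]
contact_force: [-0.1, -0.5, -1.4]
opening: 0.577
```

```bash
python3 plan.py 631 7 20 107.8 4|head -2
```

```text
t 19.60 pos [631.8   7.2  20.8] head 107.8 ztool [-0.001 -0.004 -1.   ] q [ 0.31  1.11 -0.78  1.65  1.02  0.84  0.96] F [-0.1 -0.5 -1.4] open 0.577
dist/row mm 0.3 deg/row 0.1
```

Emit:
apply_moves(series=[{"x": 0,"y": 0,"z": 0.002,"wx": 0,"wy": 0,"wz": 0,"fingers": -0.4},{"x": 0,"y": 0,"z": 0,"wx": 0,"wy": 0,"wz": 0,"fingers": 0.25},{"x": 0,"y": 0,"z": 0,"wx": 0,"wy": 0,"wz": 0,"fingers": 0.6},{"x": 0,"y": 0,"z": 0,"wx": 0,"wy": 0,"wz": 0,"fingers": 0.6},{"x": 0,"y": 0,"z": -0.03,"wx": 0,"wy": 0,"wz": 0,"fingers": 0.6},{"x": 0,"y": 0,"z": -0.06,"wx": 0,"wy": 0,"wz": 0,"fingers": 0.6},{"x": 0,"y": 0,"z": -0.07,"wx": 0,"wy": 0,"wz": 0,"fingers": 0.6},{"x": 0,"y": 0,"z": -0.06,"wx": 0,"wy": 0,"wz": 0,"fingers": 0.4}])

```text
clock: 20.6
tool_pos: [0.6307, 0.0085, 0.2029]
eef_rot: [0.589, 0.808, -0.002, -0.0]
contact_force: [0.9, 0.2, -0.2]
opening: 0.714
```

```bash
python3 plan.py 630.5 -164 180 110 6;  python3 - <<'E'
from m import *
p,d=grab('side','s5')
cv2.imwrite('pics/s5c.png',cv2.convertScaleAbs(cv2.resize(p[160:260,225:345,::-1],None,fx=5,fy=5,interpolation=cv2.INTER_CUBIC),alpha=1.4))
r=p.astype(int); W=cloud('side',d)
m=(r[...,0]>r[...,1]+40)&(W[...,2]>.092)&(W[...,2]<.105); m[:200]=0;m[260:]=0; m[:,:290]=0;m[:,330:]=0; print('glue',m.sum(),np.median(W[m],0))
m=(r[...,0]>r[...,2]+50)&(r[...,1]>r[...,2]+40); m[:160]=0; m[225:]=0; m[:,:260]=0; m[:,335:]=0
print('note z',np.round(np.percentile(W[m][:,2],[5,50,95]),3)); m&=W[...,2]>.042; print(cv2.minAreaRect((W[m][:,:2]*1000).astype(np.float32)))
E
```

```text
t 20.60 pos [630.7   8.5 202.9] head 107.9 ztool [-0.003 -0.003 -1.   ] q [ 0.38  0.89 -0.93  1.56  0.78  1.1   1.14] F [ 0.9  0.2 -0.2] open 0.714
dist/row mm 29.0 deg/row 0.4
[-0.0342 -0.011   0.0049] [-0.0002  0.0001 -0.002 ]
[-0.0341 -0.0113  0.0049] [-0.0002  0.0001 -0.002 ]
[-0.0341 -0.0115  0.0049] [-0.0002  0.0001 -0.002 ]
[-0.034  -0.0117  0.0048] [-0.0002  0.0001 -0.002 ]
[-0.0339 -0.0119  0.0048] [-0.0002  0.0001 -0.002 ]
[-0.0338 -0.0121  0.0048] [-0.0002  0.0001 -0.002 ]
glue 91 [ 0.63114556 -0.1664266   0.09893425]
note z [0.015 0.048 0.099]
((571.5154418945312, -390.08013916015625), (872.5711059570312, 83.04047393798828), 81.26173400878906)
```

View pics/s5c.png

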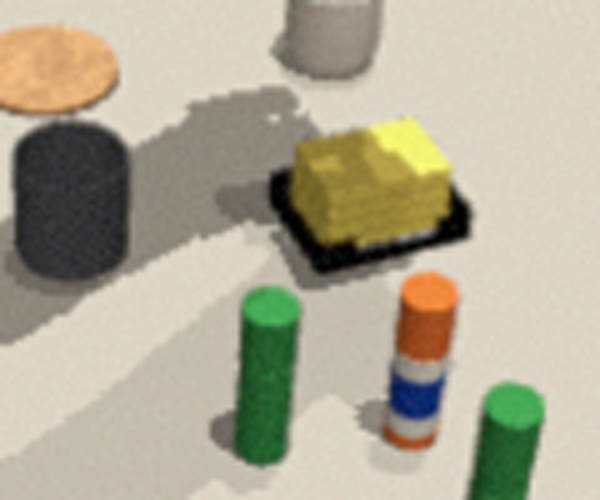

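The block lies flat in the tray (top ≈48 mm, as it should be). Next is the orange glue stick, with the jaw turned to heading 60° to clear both green ones.

Emit:
apply_moves(series=[{"x": -0.034,"y": -0.011,"z": 0.001,"wx": 0,"wy": 0,"wz": 0.04,"fingers": 0.45},{"x": -0.033,"y": -0.015,"z": 0.001,"wx": 0,"wy": 0,"wz": 0.045,"fingers": 0.45},{"x": -0.031,"y": -0.019,"z": 0.001,"wx": 0,"wy": 0,"wz": 0.045,"fingers": 0.45},{"x": -0.028,"y": -0.023,"z": 0.001,"wx": 0,"wy": 0,"wz": 0.045,"fingers": 0.45},{"x": -0.025,"y": -0.026,"z": 0.001,"wx": 0,"wy": 0,"wz": 0.045,"fingers": 0.45},{"x": -0.021,"y": -0.029,"z": 0.001,"wx": 0,"wy": 0,"wz": 0.045,"fingers": 0.45},{"x": 0,"y": 0,"z": 0,"wx": 0,"wy": 0,"wz": 0,"fingers": 0.45}])

```text
clock: 21.52
tool_pos: [0.5385, -0.1125, 0.2161]
eef_rot: [0.871, 0.491, 0.01, 0.005]
contact_force: [-0.1, 0.8, 0.0]
opening: 0.727
```

```bash
python3 plan.py 630.5 -165 125 60 4
```

```text
t 21.52 pos [ 538.5 -112.5  216.1] head 58.9 ztool [ 0.023  0.002 -1.   ] q [ 0.57  0.71 -0.77  1.82  0.64  0.85  0.52] F [-0.1  0.8  0. ] open 0.727
dist/row mm 34.9 deg/row 0.4
[0.0005 0.0326 0.0291] [ 0.0015 -0.001  -0.0016]
[0.0004 0.0327 0.0289] [ 0.0015 -0.001  -0.0016]
[0.0003 0.0328 0.0288] [ 0.0015 -0.001  -0.0016]
[0.0003 0.033  0.0286] [ 0.0015 -0.001  -0.0016]
```

Emit:
apply_moves(series=[{"x": 0,"y": 0.033,"z": 0.006,"wx": 0.002,"wy": -0.002,"wz": -0.002,"fingers": 0.45},{"x": 0,"y": 0.033,"z": 0.006,"wx": 0.002,"wy": -0.001,"wz": -0.002,"fingers": 0.45},{"x": 0,"y": 0.033,"z": 0.01,"wx": 0.001,"wy": -0.001,"wz": -0.001,"fingers": 0.45},{"x": 0,"y": 0.03,"z": 0.015,"wx": 0.001,"wy": 0,"wz": -0.001,"fingers": 0.45},{"x": 0,"y": 0,"z": 0.015,"wx": 0,"wy": 0,"wz": 0,"fingers": 0.45},{"x": 0,"y": 0,"z": 0,"wx": 0,"wy": 0,"wz": 0,"fingers": 0.45}])

```text
clock: 22.28
tool_pos: [0.6375, -0.1603, 0.1806]
eef_rot: [0.862, 0.507, 0.007, 0.001]
contact_force: [-0.6, 0.5, 0.0]
opening: 0.724
```

```bash
python3 plan.py 630.5 -165 105 60 4
```

```text
t 22.27 pos [ 637.5 -160.3  180.6] head 61.0 ztool [ 0.012  0.005 -1.   ] q [ 0.55  0.89 -0.75  1.51  0.67  1.    0.69] F [-0.6  0.5  0. ] open 0.724
dist/row mm 19.0 deg/row 0.3
[-0.0026 -0.0014  0.0236] [ 0.0006 -0.0008  0.0013]
[-0.0025 -0.0013  0.0236] [ 0.0006 -0.0008  0.0013]
[-0.0025 -0.0013  0.0236] [ 0.0006 -0.0008  0.0013]
[-0.0024 -0.0012  0.0236] [ 0.0006 -0.0008  0.0013]
```

Emit:
apply_moves(series=[{"x": -0.004,"y": -0.002,"z": 0.018,"wx": 0.001,"wy": -0.001,"wz": 0.001,"fingers": 0.45},{"x": -0.004,"y": -0.002,"z": 0.022,"wx": 0.001,"wy": -0.001,"wz": 0.001,"fingers": 0.45},{"x": -0.002,"y": -0.001,"z": 0.022,"wx": 0,"wy": 0,"wz": 0.001,"fingers": 0.45},{"x": -0.001,"y": -0.001,"z": 0.018,"wx": 0,"wy": 0,"wz": 0,"fingers": 0.45},{"x": 0,"y": 0,"z": 0,"wx": 0,"wy": 0,"wz": 0,"fingers": 0.45}])

```text
clock: 22.9
tool_pos: [0.6271, -0.1644, 0.1125]
eef_rot: [0.863, 0.504, 0.001, -0.001]
contact_force: [-0.9, -0.4, -0.3]
opening: 0.728
```

```bash
python3 plan.py 630.5 -165 70 60 4
```

```text
t 22.90 pos [ 627.1 -164.4  112.5] head 60.6 ztool [ 0.001  0.003 -1.   ] q [ 0.54  0.96 -0.69  1.58  0.74  0.88  0.63] F [-0.9 -0.4 -0.3] open 0.728
dist/row mm 10.7 deg/row 0.2
[0.0003 0.001  0.0133] [-0.     -0.0002  0.0008]
[0.0003 0.001  0.0133] [-0.     -0.0002  0.0008]
[0.0004 0.001  0.0133] [-0.     -0.0002  0.0008]
[0.0004 0.001  0.0133] [-0.     -0.0002  0.0008]
```

Emit:
apply_moves(series=[{"x": 0,"y": 0.002,"z": 0.013,"wx": 0,"wy": 0,"wz": 0,"fingers": 0.45},{"x": 0,"y": 0.001,"z": 0.013,"wx": 0,"wy": 0,"wz": 0,"fingers": 0.45},{"x": 0,"y": 0.001,"z": 0.013,"wx": 0,"wy": 0,"wz": 0,"fingers": 0.45},{"x": 0,"y": 0,"z": 0.01,"wx": 0,"wy": 0,"wz": 0,"fingers": 0.45},{"x": 0,"y": 0,"z": 0,"wx": 0,"wy": 0,"wz": 0,"fingers": 0.45}])

```text
clock: 23.52
tool_pos: [0.6311, -0.1658, 0.0711]
eef_rot: [0.863, 0.504, 0.002, -0.001]
contact_force: [0.3, 0.4, -0.6]
opening: 0.726
```

```bash
python3 plan.py 630.5 -165 70 60 2
```

```text
t 23.52 pos [ 631.1 -165.8   71.1] head 60.6 ztool [ 0.003  0.003 -1.   ] q [ 0.52  1.01 -0.66  1.58  0.78  0.82  0.6 ] F [ 0.3  0.4 -0.6] open 0.726
dist/row mm 0.7 deg/row 0.3
[ 0.0003 -0.0006  0.0007] [ 0.0001 -0.0007  0.0016]
[ 0.0003 -0.0006  0.0007] [ 0.0001 -0.0007  0.0016]
```

Emit:
apply_moves(series=[{"x": 0,"y": 0,"z": 0,"wx": 0,"wy": 0,"wz": 0,"fingers": 0.1},{"x": 0,"y": 0,"z": 0,"wx": 0,"wy": 0,"wz": 0,"fingers": -0.1},{"x": 0,"y": 0,"z": 0,"wx": 0,"wy": 0,"wz": 0,"fingers": -0.25},{"x": 0,"y": 0,"z": 0,"wx": 0,"wy": 0,"wz": 0,"fingers": -0.4},{"x": 0,"y": 0,"z": 0,"wx": 0,"wy": 0,"wz": 0,"fingers": -0.7},{"x": 0,"y": 0,"z": 0,"wx": 0,"wy": 0,"wz": 0,"fingers": -0.7},{"x": 0,"y": 0,"z": 0,"wx": 0,"wy": 0,"wz": 0,"fingers": -0.7}], force=12)

```text
clock: 24.4
tool_pos: [0.6317, -0.1658, 0.0722]
eef_rot: [0.863, 0.504, 0.003, -0.0]
contact_force: [-0.1, -0.5, -0.5]
opening: 0.327
```

Emit:
apply_moves(series=[{"x": 0,"y": 0,"z": -0.02,"wx": 0,"wy": 0,"wz": 0,"fingers": -0.7},{"x": 0,"y": 0,"z": -0.04,"wx": 0,"wy": 0,"wz": 0,"fingers": -0.7},{"x": 0,"y": 0,"z": -0.05,"wx": 0,"wy": 0,"wz": 0,"fingers": -0.7},{"x": 0,"y": 0,"z": -0.04,"wx": 0,"wy": 0,"wz": 0,"fingers": -0.7},{"x": 0,"y": 0,"z": -0.01,"wx": 0,"wy": 0,"wz": 0,"fingers": -0.7},{"x": 0,"y": 0,"z": 0,"wx": 0,"wy": 0,"wz": 0,"fingers": -0.7}])

```text
clock: 25.15
tool_pos: [0.6313, -0.1656, 0.2077]
eef_rot: [0.863, 0.505, 0.004, 0.0]
contact_force: [-0.2, 0.2, -0.6]
opening: 0.326
```

```bash
python3 plan.py 458 -12 205 60 7
```

```text
t 25.15 pos [ 631.3 -165.6  207.7] head 60.6 ztool [ 0.006  0.003 -1.   ] q [ 0.57  0.85 -0.76  1.5   0.64  1.05  0.72] F [-0.2  0.2 -0.6] open 0.326
dist/row mm 33.1 deg/row 0.1
[ 0.0087 -0.0404  0.0004] [ 0.0002 -0.0003  0.0005]
[ 0.0087 -0.0404  0.0004] [ 0.0002 -0.0003  0.0005]
[ 0.0086 -0.0405  0.0004] [ 0.0002 -0.0003  0.0005]
[ 0.0085 -0.0405  0.0004] [ 0.0002 -0.0003  0.0005]
[ 0.0085 -0.0405  0.0004] [ 0.0002 -0.0003  0.0005]
[ 0.0084 -0.0405  0.0004] [ 0.0002 -0.0003  0.0005]
[ 0.0084 -0.0405  0.0005] [ 0.0002 -0.0003  0.0005]
```

Emit:
apply_moves(series=[{"x": 0.005,"y": -0.025,"z": 0,"wx": 0,"wy": 0,"wz": 0.001,"fingers": -0.7},{"x": 0.009,"y": -0.04,"z": 0,"wx": 0,"wy": 0,"wz": 0.001,"fingers": -0.7},{"x": 0.009,"y": -0.04,"z": 0,"wx": 0,"wy": 0,"wz": 0,"fingers": -0.7},{"x": 0.009,"y": -0.04,"z": 0,"wx": 0,"wy": 0,"wz": 0,"fingers": -0.7},{"x": 0.009,"y": -0.04,"z": 0,"wx": 0,"wy": 0,"wz": 0,"fingers": -0.7},{"x": 0.009,"y": -0.04,"z": 0,"wx": 0,"wy": 0,"wz": 0,"fingers": -0.7},{"x": 0.006,"y": -0.03,"z": 0,"wx": 0,"wy": 0,"wz": 0,"fingers": -0.7},{"x": 0,"y": 0,"z": 0,"wx": 0,"wy": 0,"wz": 0,"fingers": -0.7}])

```text
clock: 26.15
tool_pos: [0.4649, -0.023, 0.1981]
eef_rot: [0.865, 0.502, -0.004, -0.005]
contact_force: [0.1, -0.3, -0.2]
opening: 0.328
```

```bash
python3 plan.py 458 -12 155 60 4; python3 - <<'E'
from m import *
p,d=grab('side','s6')
cv2.imwrite('pics/s6c.png',cv2.convertScaleAbs(cv2.resize(p[100:225,190:310,::-1],None,fx=4,fy=4,interpolation=cv2.INTER_CUBIC),alpha=1.4))
E
```

```text
t 26.15 pos [464.9 -23.  198.1] head 60.2 ztool [-0.012  0.005 -1.   ] q [ 0.43  0.65 -0.75  2.05  0.67  0.72  0.3 ] F [ 0.1 -0.3 -0.2] open 0.328
dist/row mm 11.2 deg/row 0.2
[ 0.0019 -0.0034  0.0135] [-0.001   0.0001  0.0003]
[ 0.0019 -0.0034  0.0135] [-0.001   0.0001  0.0003]
[ 0.0019 -0.0035  0.0135] [-0.001   0.0001  0.0003]
[ 0.0019 -0.0035  0.0135] [-0.001   0.0001  0.0003]
```

View pics/s6c.png

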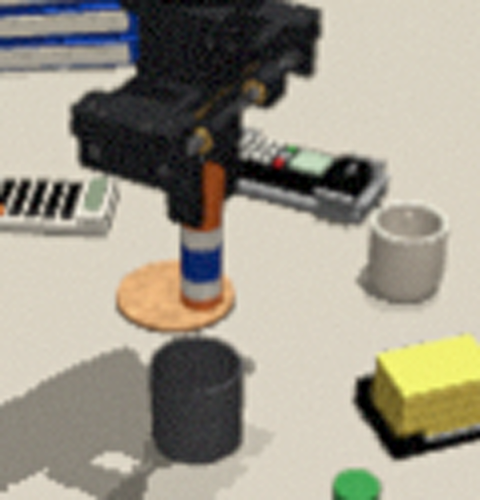

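The stick hangs straight (crop 203,255) just above the pot (197,395). Centring and lowering.

Emit:
apply_moves(series=[{"x": 0.003,"y": -0.005,"z": 0.01,"wx": -0.002,"wy": 0,"wz": 0,"fingers": -0.7},{"x": 0.002,"y": -0.004,"z": 0.012,"wx": -0.001,"wy": 0,"wz": 0,"fingers": -0.7},{"x": 0.001,"y": -0.002,"z": 0.012,"wx": 0,"wy": 0,"wz": 0,"fingers": -0.7},{"x": 0,"y": 0,"z": 0.008,"wx": 0,"wy": 0,"wz": 0,"fingers": -0.7},{"x": 0,"y": 0,"z": 0,"wx": 0,"wy": 0,"wz": 0,"fingers": -0.7}])

```text
clock: 26.82
tool_pos: [0.4616, -0.0166, 0.1605]
eef_rot: [0.866, 0.499, -0.001, -0.001]
contact_force: [0.8, 0.4, -0.5]
opening: 0.326
```

```bash
python3 plan.py 458 -12 100 60 5
```

```text
t 26.82 pos [461.6 -16.6 160.5] head 59.9 ztool [-0.004  0.    -1.   ] q [ 0.35  0.69 -0.67  2.1   0.77  0.61  0.18] F [ 0.8  0.4 -0.5] open 0.326
dist/row mm 12.1 deg/row 0.0
[ 0.0006 -0.0013  0.0151] [-0.0002  0.0001 -0.0001]
[ 0.0006 -0.0013  0.0151] [-0.0002  0.0001 -0.0001]
[ 0.0006 -0.0013  0.0151] [-0.0002  0.0001 -0.0001]
[ 0.0006 -0.0013  0.0151] [-0.0002  0.0001 -0.0001]
[ 0.0005 -0.0014  0.0151] [-0.0002  0.0001 -0.0001]
```

Emit:
apply_moves(series=[{"x": 0.002,"y": -0.004,"z": 0.01,"wx": -0.001,"wy": 0,"wz": 0,"fingers": -0.7},{"x": 0.001,"y": -0.002,"z": 0.015,"wx": 0,"wy": 0,"wz": 0,"fingers": -0.7},{"x": 0,"y": -0.001,"z": 0.015,"wx": 0,"wy": 0,"wz": 0,"fingers": -0.7},{"x": 0,"y": 0,"z": 0.015,"wx": 0,"wy": 0,"wz": 0,"fingers": -0.7},{"x": 0,"y": 0,"z": 0.012,"wx": 0,"wy": 0,"wz": 0,"fingers": -0.7},{"x": 0,"y": 0,"z": 0,"wx": 0,"wy": 0,"wz": 0,"fingers": -0.7}])

```text
clock: 27.58
tool_pos: [0.4578, -0.0109, 0.1033]
eef_rot: [0.866, 0.499, -0.0, 0.0]
contact_force: [-0.1, -0.5, -0.2]
opening: 0.323
```

```bash
python3 plan.py 458 -12 76.5 60 3
```

```text
t 27.57 pos [457.8 -10.9 103.3] head 59.9 ztool [-0.    -0.001 -1.   ] q [ 0.25  0.78 -0.53  2.16  0.94  0.45  0.01] F [-0.1 -0.5 -0.2] open 0.323
dist/row mm 8.9 deg/row 0.0
[-0.0003  0.0003  0.0112] [ 0.      0.0001 -0.0002]
[-0.0003  0.0003  0.0112] [ 0.      0.0001 -0.0002]
[-0.0003  0.0003  0.0112] [ 0.      0.0001 -0.0002]
```

Emit:
apply_moves(series=[{"x": 0,"y": 0,"z": 0.01,"wx": 0,"wy": 0,"wz": 0,"fingers": -0.7},{"x": 0,"y": 0,"z": 0.01,"wx": 0,"wy": 0,"wz": 0,"fingers": -0.7},{"x": 0,"y": 0,"z": 0.008,"wx": 0,"wy": 0,"wz": 0,"fingers": -0.7},{"x": 0,"y": 0,"z": 0.004,"wx": 0,"wy": 0,"wz": 0,"fingers": -0.7},{"x": 0,"y": 0,"z": 0,"wx": 0,"wy": 0,"wz": 0,"fingers": -0.7}])

```text
clock: 28.2
tool_pos: [0.4583, -0.0108, 0.0762]
eef_rot: [0.866, 0.499, 0.0, 0.0]
contact_force: [-0.2, -0.0, -1.0]
opening: 0.321
```

```bash
python3 plan.py 458 -12 75.5 60 3 | head -3
```

```text
t 28.20 pos [458.3 -10.8  76.2] head 59.9 ztool [ 0.001 -0.001 -1.   ] q [ 0.2   0.82 -0.44  2.18  1.04  0.37 -0.08] F [-0.2 -0.  -1. ] open 0.321
dist/row mm 0.5 deg/row 0.0
[-0.0005  0.0001  0.0003] [ 0.0001  0.     -0.0002]
```

Down. Release slowly, lift off.

Emit:
apply_moves(series=[{"x": 0,"y": 0,"z": 0.001,"wx": 0,"wy": 0,"wz": 0,"fingers": -0.4},{"x": 0,"y": 0,"z": 0,"wx": 0,"wy": 0,"wz": 0,"fingers": -0.2},{"x": 0,"y": 0,"z": 0,"wx": 0,"wy": 0,"wz": 0,"fingers": 0},{"x": 0,"y": 0,"z": 0,"wx": 0,"wy": 0,"wz": 0,"fingers": 0.2},{"x": 0,"y": 0,"z": -0.02,"wx": 0,"wy": 0,"wz": 0,"fingers": 0.3},{"x": 0,"y": 0,"z": -0.05,"wx": 0,"wy": 0,"wz": 0,"fingers": 0.5},{"x": 0,"y": 0,"z": -0.06,"wx": 0,"wy": 0,"wz": 0,"fingers": 1},{"x": 0,"y": 0,"z": -0.04,"wx": 0,"wy": 0,"wz": 0,"fingers": 1}])

```text
clock: 29.2
tool_pos: [0.4568, -0.0108, 0.2139]
eef_rot: [0.866, 0.5, -0.002, -0.001]
contact_force: [0.6, -1.0, 0.0]
opening: 0.954
```

```bash
python3 plan.py 628.5 171 180 -6 8
```

```text
t 29.20 pos [456.8 -10.8 213.9] head 60.0 ztool [-0.005 -0.001 -1.   ] q [ 0.41  0.61 -0.77  2.06  0.64  0.73  0.28] F [ 0.6 -1.   0. ] open 0.954
dist/row mm 31.5 deg/row 8.2
[0.038  0.009  0.0051] [-0.0001  0.0002  0.0458]
[0.0389 0.0035 0.0052] [-0.0001  0.0002  0.0458]
[ 0.039  -0.0021  0.0052] [-0.0001  0.0002  0.0458]
[ 0.0383 -0.0077  0.0052] [-0.0001  0.0002  0.0458]
[ 0.0368 -0.0131  0.0052] [-0.0001  0.0002  0.0458]
[ 0.0345 -0.0183  0.0053] [-0.0001  0.0002  0.0458]
[ 0.0316 -0.023   0.0053] [-0.0001  0.0002  0.0458]
[ 0.0279 -0.0273  0.0053] [-0.0001  0.0002  0.0458]
```

Emit:
apply_moves(series=[{"x": 0.038,"y": 0.009,"z": 0.002,"wx": 0,"wy": 0,"wz": 0.046,"fingers": 1},{"x": 0.039,"y": 0.004,"z": 0.002,"wx": 0,"wy": 0,"wz": 0.046,"fingers": 1},{"x": 0.039,"y": -0.002,"z": 0.002,"wx": 0,"wy": 0,"wz": 0.046,"fingers": 1},{"x": 0.038,"y": -0.008,"z": 0.002,"wx": 0,"wy": 0,"wz": 0.046,"fingers": 1},{"x": 0.037,"y": -0.013,"z": 0.002,"wx": 0,"wy": 0,"wz": 0.046,"fingers": 1},{"x": 0.034,"y": -0.018,"z": 0.002,"wx": 0,"wy": 0,"wz": 0.046,"fingers": 1},{"x": 0.032,"y": -0.023,"z": 0.002,"wx": 0,"wy": 0,"wz": 0.046,"fingers": 1},{"x": 0,"y": 0,"z": 0,"wx": 0,"wy": 0,"wz": 0,"fingers": 1}])

```text
clock: 30.2
tool_pos: [0.6136, 0.1471, 0.203]
eef_rot: [1.0, -0.001, -0.002, 0.001]
contact_force: [-1.2, 0.2, 0.6]
opening: 0.995
```

```bash
python3 plan.py 628.5 171 150 -6 5
```

```text
t 30.20 pos [613.6 147.1 203. ] head -0.1 ztool [-0.003 -0.003 -1.   ] q [-0.08  0.76 -0.43  1.57  0.38  0.9  -0.65] F [-1.2  0.2  0.6] open 0.995
dist/row mm 12.0 deg/row 1.2
[ 0.0037 -0.006   0.0132] [0.0002 0.0002 0.0065]
[ 0.0036 -0.0061  0.0132] [0.0002 0.0002 0.0065]
[ 0.0035 -0.0062  0.0132] [0.0002 0.0002 0.0065]
[ 0.0033 -0.0062  0.0132] [0.0002 0.0002 0.0065]
[ 0.0032 -0.0063  0.0133] [0.0002 0.0002 0.0065]
```

Emit:
apply_moves(series=[{"x": 0.004,"y": -0.006,"z": 0.013,"wx": 0,"wy": 0,"wz": 0.006,"fingers": 1},{"x": 0.004,"y": -0.006,"z": 0.013,"wx": 0,"wy": 0,"wz": 0.006,"fingers": 1},{"x": 0.004,"y": -0.006,"z": 0.013,"wx": 0,"wy": 0,"wz": 0.006,"fingers": 1},{"x": 0.003,"y": -0.006,"z": 0.013,"wx": 0,"wy": 0,"wz": 0.006,"fingers": 1},{"x": 0.003,"y": -0.006,"z": 0.013,"wx": 0,"wy": 0,"wz": 0.006,"fingers": 1},{"x": 0,"y": 0,"z": 0.013,"wx": 0,"wy": 0,"wz": 0,"fingers": 1},{"x": 0,"y": 0,"z": 0.013,"wx": 0,"wy": 0,"wz": 0,"fingers": 1},{"x": 0,"y": 0,"z": 0,"wx": 0,"wy": 0,"wz": 0,"fingers": 1}])

```text
clock: 31.2
tool_pos: [0.6269, 0.1679, 0.1232]
eef_rot: [0.999, -0.051, -0.004, 0.003]
contact_force: [-0.8, 0.1, 1.0]
opening: 1.001
```

```bash
python3 plan.py 628.5 171 80 -6 3; python3 - <<'E'
from m import *
p,d=grab('side','s7'); W=cloud('side',d); r=p.astype(int)
m=np.zeros((384,512),bool); m[140:185,275:310]=1; m&=(W[...,2]>.02)&(W[...,2]<.055)&(abs(W[...,0]-.63)<.045)&(abs(W[...,1]-.17)<.045)
Q=W[m][:,:2]*1000; A=np.c_[2*Q,np.ones(len(Q))]; c=np.linalg.lstsq(A,(Q**2).sum(1),rcond=None)[0]; print('circle',len(Q),c[:2],np.sqrt(c[2]+c[0]**2+c[1]**2))
n=np.array([np.median(Q[:,0]),Q[:,1].min()]); 
from scipy.optimize import least_squares
s=least_squares(lambda c:np.hypot(*(Q-c).T)-31,[629,171],loss='soft_l1'); print(s.x,np.abs(s.fun).mean())
g=p[120:240,190:330]; cv2.imwrite('pics/s7c.png',cv2.convertScaleAbs(cv2.resize(g[:,:,::-1],None,fx=4,fy=4,interpolation=cv2.INTER_CUBIC),alpha=1.4))
E
```

```text
t 31.20 pos [626.9 167.9 123.2] head -5.9 ztool [-0.009 -0.007 -1.   ] q [-0.14  0.88 -0.36  1.57  0.41  0.78 -0.78] F [-0.8  0.1  1. ] open 1.001
dist/row mm 14.4 deg/row 0.2
[ 0.0007 -0.0015  0.018 ] [0.0008 0.0008 0.0003]
[ 0.0006 -0.0014  0.018 ] [0.0008 0.0008 0.0003]
[ 0.0006 -0.0014  0.018 ] [0.0008 0.0008 0.0003]
circle 253 [630.42143523 173.48624222] 29.03856196382383
[630.47304511 174.67847946] 1.9945366636459416
```

View pics/s7c.png

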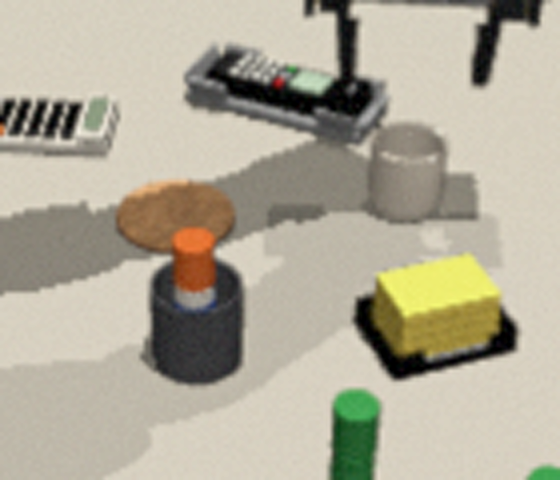

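The glue stick stands in the pot (crop 195,265). The open gripper is above the cup (408,170).

Emit:
apply_moves(series=[{"x": 0.002,"y": -0.003,"z": 0.016,"wx": 0.001,"wy": 0.001,"wz": 0,"fingers": 1},{"x": 0.002,"y": -0.002,"z": 0.014,"wx": 0.001,"wy": 0.001,"wz": 0,"fingers": 1},{"x": 0.001,"y": -0.001,"z": 0.01,"wx": 0,"wy": 0,"wz": 0,"fingers": 1},{"x": 0,"y": 0,"z": 0,"wx": 0,"wy": 0,"wz": 0,"fingers": 1}])

```text
clock: 31.75
tool_pos: [0.6324, 0.1725, 0.0899]
eef_rot: [0.999, -0.051, 0.0, -0.0]
contact_force: [0.0, 0.8, 0.0]
opening: 0.996
```

```bash
python3 plan.py 629.5 172 22 -6 5
```

```text
t 31.75 pos [632.4 172.5  89.9] head -5.9 ztool [ 0.001  0.    -1.   ] q [-0.16  0.93 -0.35  1.57  0.43  0.71 -0.8 ] F [0.  0.8 0. ] open 0.996
dist/row mm 13.6 deg/row 0.0
[-0.0007  0.0002  0.017 ] [-0.     -0.      0.0001]
[-0.0007  0.0002  0.017 ] [-0.     -0.      0.0001]
[-0.0007  0.0002  0.017 ] [-0.     -0.      0.0001]
[-0.0007  0.0002  0.017 ] [-0.     -0.      0.0001]
[-0.0007  0.0002  0.017 ] [-0.     -0.      0.0001]
```

Emit:
apply_moves(series=[{"x": -0.003,"y": 0,"z": 0.008,"wx": 0,"wy": 0,"wz": 0,"fingers": 1},{"x": -0.001,"y": 0,"z": 0.014,"wx": 0,"wy": 0,"wz": 0,"fingers": 1},{"x": 0,"y": 0,"z": 0.018,"wx": 0,"wy": 0,"wz": 0,"fingers": 1},{"x": 0,"y": 0,"z": 0.018,"wx": 0,"wy": 0,"wz": 0,"fingers": 1},{"x": 0,"y": 0,"z": 0.018,"wx": 0,"wy": 0,"wz": 0,"fingers": 1},{"x": 0,"y": 0,"z": 0.006,"wx": 0,"wy": 0,"wz": 0,"fingers": 1},{"x": 0,"y": 0,"z": 0,"wx": 0,"wy": 0,"wz": 0,"fingers": 1}])

```text
clock: 32.62
tool_pos: [0.6287, 0.1728, 0.0191]
eef_rot: [0.999, -0.051, -0.0, 0.0]
contact_force: [-0.5, 0.4, -1.2]
opening: 1.0
```

```bash
python3 plan.py 629.5 172 22 -6 2
```

```text
t 32.62 pos [628.7 172.8  19.1] head -5.9 ztool [-0. -0. -1.] q [-0.18  1.03 -0.3   1.6   0.47  0.59 -0.84] F [-0.5  0.4 -1.2] open 1.000
dist/row mm 1.6 deg/row 0.1
[ 0.0005  0.0005 -0.0018] [0.     0.     0.0003]
[ 0.0005  0.0005 -0.0018] [0.     0.     0.0003]
```

Emit:
apply_moves(series=[{"x": 0.001,"y": 0.001,"z": -0.003,"wx": 0,"wy": 0,"wz": 0,"fingers": 0.7},{"x": 0,"y": 0,"z": 0,"wx": 0,"wy": 0,"wz": 0,"fingers": 0.5},{"x": 0,"y": 0,"z": 0,"wx": 0,"wy": 0,"wz": 0,"fingers": 0.35},{"x": 0,"y": 0,"z": 0,"wx": 0,"wy": 0,"wz": 0,"fingers": 0},{"x": 0,"y": 0,"z": 0,"wx": 0,"wy": 0,"wz": 0,"fingers": 0},{"x": 0,"y": 0,"z": 0,"wx": 0,"wy": 0,"wz": 0,"fingers": 0}], force=15)

```text
clock: 33.38
tool_pos: [0.6302, 0.172, 0.0229]
eef_rot: [0.999, -0.051, 0.001, -0.0]
contact_force: [0.4, -0.3, -0.9]
opening: 0.689
```

Emit:
apply_moves(series=[{"x": 0,"y": 0,"z": -0.015,"wx": 0,"wy": 0,"wz": 0,"fingers": 0},{"x": 0,"y": 0,"z": -0.03,"wx": 0,"wy": 0,"wz": 0,"fingers": 0},{"x": 0,"y": 0,"z": -0.03,"wx": 0,"wy": 0,"wz": 0,"fingers": 0},{"x": 0,"y": 0,"z": -0.02,"wx": 0,"wy": 0,"wz": 0,"fingers": 0},{"x": 0,"y": 0,"z": 0,"wx": 0,"wy": 0,"wz": 0,"fingers": 0}], force=20)

```text
clock: 34.0
tool_pos: [0.6301, 0.1721, 0.1031]
eef_rot: [0.999, -0.051, 0.001, -0.0]
contact_force: [0.1, 0.8, -0.7]
opening: 0.682
```

```bash
python3 plan.py 442 159 100 -6 8; python3 - <<'E'
from m import *
p,d=grab('side','s8'); W=cloud('side',d); t=get_state()['tool_pos']
m=np.zeros((384,512),bool); m[80:185,265:320]=1; r=p.astype(int); L=W-t; m&=(r.sum(2)>200)&(np.hypot(L[...,0],L[...,1])<.05)&(L[...,2]>-.025)&(L[...,2]<.05)
print(m.sum(),'rel z',np.round(np.percentile(L[m][:,2],[2,98])*1000,1),'x',np.round(np.percentile(L[m][:,0],[2,98])*1000,1),'y',np.round(np.percentile(L[m][:,1],[2,98])*1000,1))
E
```

```text
t 34.00 pos [630.1 172.1 103.1] head -5.9 ztool [ 0.002  0.001 -1.   ] q [-0.15  0.91 -0.35  1.57  0.42  0.73 -0.8 ] F [ 0.1  0.8 -0.7] open 0.682
dist/row mm 23.6 deg/row 0.0
[-0.029   0.005   0.0004] [-0.     -0.0001  0.0001]
[-0.029   0.005   0.0004] [-0.     -0.0001  0.0001]
[-0.029   0.0051  0.0004] [-0.     -0.0001  0.0001]
[-0.029   0.0051  0.0005] [-0.     -0.0001  0.0001]
[-0.029   0.0051  0.0005] [-0.     -0.0001  0.0001]
[-0.029   0.0051  0.0005] [-0.     -0.0001  0.0001]
[-0.029   0.0051  0.0005] [-0.     -0.0001  0.0001]
[-0.029   0.0051  0.0005] [-0.     -0.0001  0.0001]
447 rel z [-15.4  43.3] x [-27.3  42.8] y [-28.8  32.1]
```

Emit:
apply_moves(series=[{"x": -0.015,"y": 0.003,"z": 0,"wx": 0,"wy": 0,"wz": 0,"fingers": 0},{"x": -0.029,"y": 0.005,"z": 0,"wx": 0,"wy": 0,"wz": 0,"fingers": 0},{"x": -0.03,"y": 0.005,"z": 0,"wx": 0,"wy": 0,"wz": 0,"fingers": 0},{"x": -0.03,"y": 0.005,"z": 0,"wx": 0,"wy": 0,"wz": 0,"fingers": 0},{"x": -0.03,"y": 0.005,"z": 0,"wx": 0,"wy": 0,"wz": 0,"fingers": 0},{"x": -0.03,"y": 0.005,"z": 0,"wx": 0,"wy": 0,"wz": 0,"fingers": 0},{"x": -0.03,"y": 0.005,"z": 0,"wx": 0,"wy": 0,"wz": 0,"fingers": 0},{"x": -0.02,"y": 0.004,"z": 0,"wx": 0,"wy": 0,"wz": 0,"fingers": 0}])

```text
clock: 35.05
tool_pos: [0.4476, 0.1576, 0.0961]
eef_rot: [0.999, -0.052, -0.005, 0.002]
contact_force: [-0.2, 0.3, -2.0]
opening: 0.686
```

```bash
python3 plan.py 442 159 60 -6 4
```

```text
t 35.05 pos [447.6 157.6  96.1] head -6.0 ztool [-0.01  -0.003 -1.   ] q [-0.3   0.76 -0.22  2.12  0.5   0.32 -1.04] F [-0.2  0.3 -2. ] open 0.686
dist/row mm 9.1 deg/row 0.2
[-0.0017 -0.0003  0.0113] [0.0003 0.0008 0.    ]
[-0.0017 -0.0003  0.0113] [0.0003 0.0008 0.    ]
[-0.0017 -0.0003  0.0113] [0.0003 0.0008 0.    ]
[-0.0018 -0.0003  0.0113] [0.0003 0.0008 0.    ]
```

Emit:
apply_moves(series=[{"x": -0.003,"y": 0,"z": 0.008,"wx": 0.001,"wy": 0.001,"wz": 0,"fingers": 0},{"x": -0.002,"y": 0,"z": 0.01,"wx": 0,"wy": 0.001,"wz": 0,"fingers": 0},{"x": -0.001,"y": 0,"z": 0.01,"wx": 0,"wy": 0,"wz": 0,"fingers": 0},{"x": 0,"y": 0,"z": 0.008,"wx": 0,"wy": 0,"wz": 0,"fingers": 0},{"x": 0,"y": 0,"z": 0,"wx": 0,"wy": 0,"wz": 0,"fingers": 0}])

```text
clock: 35.67
tool_pos: [0.4432, 0.1582, 0.0636]
eef_rot: [0.999, -0.052, -0.002, 0.001]
contact_force: [0.8, -0.2, -2.2]
opening: 0.686
```

```bash
python3 plan.py 442 159 40 -6 4; python3 - <<'E'
from m import *
p,d=grab('side','s9'); W=cloud('side',d); t=get_state()['tool_pos']; r=p.astype(int); L=W-t
m=(np.hypot(L[...,0],L[...,1])<.036)&(L[...,2]>.0)&(L[...,2]<.03)&(r.sum(2)>200)
Q=L[m][:,:2]*1000
from scipy.optimize import least_squares
s=least_squares(lambda c:np.hypot(*(Q-c).T)-31,[0,1],loss='soft_l1'); print('cup centre rel',s.x,len(Q),np.abs(s.fun).mean())
m=(r[...,0]>r[...,2]+40)&(W[...,2]<.02)&(np.hypot(W[...,0]-.442,W[...,1]-.159)<.06); Q=W[m]*1000; print('coaster',np.round(np.percentile(Q,[1,99],axis=0),1))
cv2.imwrite('pics/s9c.png',cv2.convertScaleAbs(cv2.resize(p[100:220,170:310,::-1],None,fx=4,fy=4,interpolation=cv2.INTER_CUBIC),alpha=1.4))
E
```

```text
t 35.67 pos [443.2 158.2  63.6] head -6.0 ztool [-0.004 -0.001 -1.   ] q [-0.35  0.82 -0.14  2.15  0.53  0.21 -1.08] F [ 0.8 -0.2 -2.2] open 0.686
dist/row mm 5.9 deg/row 0.1
[-0.0004 -0.0002  0.0074] [0.0001 0.0003 0.0001]
[-0.0004 -0.0002  0.0074] [0.0001 0.0003 0.0001]
[-0.0004 -0.0002  0.0074] [0.0001 0.0003 0.0001]
[-0.0004 -0.0002  0.0074] [0.0001 0.0003 0.0001]
cup centre rel [1.39346339 1.91628277] 225 2.0235428552368506
coaster [[399.8 114.1   3.8]
 [483.5 192.   11.8]]
```

View pics/s9c.png

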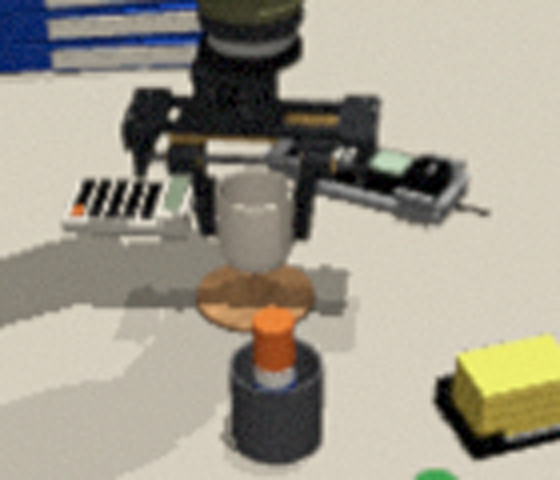

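The cup (crop 255,220) hangs upright above the coaster (255,295). q6 is nearing its limit (0.21, minimum 0.04), so I'll lower in small steps and watch it.

Emit:
apply_moves(series=[{"x": -0.002,"y": 0,"z": 0.006,"wx": 0,"wy": 0.001,"wz": 0,"fingers": 0},{"x": 0,"y": 0,"z": 0.007,"wx": 0,"wy": 0,"wz": 0,"fingers": 0},{"x": 0,"y": 0,"z": 0.006,"wx": 0,"wy": 0,"wz": 0,"fingers": 0},{"x": 0,"y": 0,"z": 0.003,"wx": 0,"wy": 0,"wz": 0,"fingers": 0},{"x": 0,"y": 0,"z": 0,"wx": 0,"wy": 0,"wz": 0,"fingers": 0}])

```text
clock: 36.35
tool_pos: [0.4421, 0.1586, 0.0453]
eef_rot: [0.999, -0.052, 0.0, 0.0]
contact_force: [0.3, -1.2, -1.0]
opening: 0.682
```

```bash
python3 plan.py 441.5 158.5 29 -6 4
```

```text
t 36.35 pos [442.1 158.6  45.3] head -6.0 ztool [ 0.001 -0.001 -1.   ] q [-0.38  0.86 -0.1   2.16  0.55  0.14 -1.09] F [ 0.3 -1.2 -1. ] open 0.682
dist/row mm 4.1 deg/row 0.0
[-0.0002  0.      0.0051] [ 0.0001 -0.      0.    ]
[-0.0002  0.      0.0051] [ 0.0001 -0.      0.    ]
[-0.0002  0.      0.0051] [ 0.0001 -0.      0.    ]
[-0.0002  0.      0.0051] [ 0.0001 -0.      0.    ]
```

Emit:
apply_moves(series=[{"x": 0,"y": 0,"z": 0.005,"wx": 0,"wy": 0,"wz": 0,"fingers": 0},{"x": 0,"y": 0,"z": 0.005,"wx": 0,"wy": 0,"wz": 0,"fingers": 0},{"x": 0,"y": 0,"z": 0.004,"wx": 0,"wy": 0,"wz": 0,"fingers": 0},{"x": 0,"y": 0,"z": 0.003,"wx": 0,"wy": 0,"wz": 0,"fingers": 0},{"x": 0,"y": 0,"z": 0,"wx": 0,"wy": 0,"wz": 0,"fingers": 0}])

```text
clock: 36.98
tool_pos: [0.4423, 0.1587, 0.0308]
eef_rot: [0.999, -0.052, 0.0, 0.0]
contact_force: [-0.7, -0.5, -1.2]
opening: 0.684
```

```bash
python3 plan.py 441.5 158.5 28.5 -6 2
```

```text
t 36.98 pos [442.3 158.7  30.8] head -6.0 ztool [ 0.001 -0.    -1.   ] q [-0.4   0.89 -0.07  2.16  0.56  0.1  -1.1 ] F [-0.7 -0.5 -1.2] open 0.684
dist/row mm 1.2 deg/row 0.0
[-0.0005  0.0002  0.0014] [ 0.0001 -0.0001  0.    ]
[-0.0005  0.0002  0.0014] [ 0.0001 -0.0001  0.    ]
```

Emit:
apply_moves(series=[{"x": 0,"y": 0,"z": 0.002,"wx": 0,"wy": 0,"wz": 0,"fingers": 0},{"x": 0,"y": 0,"z": 0.001,"wx": 0,"wy": 0,"wz": 0,"fingers": 0},{"x": 0,"y": 0,"z": 0,"wx": 0,"wy": 0,"wz": 0,"fingers": 0}])

```text
clock: 37.35
tool_pos: [0.4424, 0.1587, 0.0289]
eef_rot: [0.999, -0.052, 0.001, 0.0]
contact_force: [-0.6, 0.1, -1.3]
opening: 0.685
```

```bash
python3 plan.py 441.5 158.5 28.5 -6 2
```

```text
t 37.35 pos [442.4 158.7  28.9] head -6.0 ztool [ 0.002 -0.    -1.   ] q [-0.4   0.89 -0.06  2.16  0.56  0.1  -1.11] F [-0.6  0.1 -1.3] open 0.685
dist/row mm 0.5 deg/row 0.0
[-0.0005  0.0002  0.0003] [-0.     -0.0003  0.0001]
[-0.0005  0.0002  0.0003] [-0.     -0.0003  0.0001]
```

Emit:
apply_moves(series=[{"x": 0,"y": 0,"z": 0.001,"wx": 0,"wy": 0,"wz": 0,"fingers": 0},{"x": 0,"y": 0,"z": 0,"wx": 0,"wy": 0,"wz": 0,"fingers": 0},{"x": 0,"y": 0,"z": 0,"wx": 0,"wy": 0,"wz": 0,"fingers": 0.45},{"x": 0,"y": 0,"z": 0,"wx": 0,"wy": 0,"wz": 0,"fingers": 0.7},{"x": 0,"y": 0,"z": 0,"wx": 0,"wy": 0,"wz": 0,"fingers": 0.9},{"x": 0,"y": 0,"z": -0.02,"wx": 0,"wy": 0,"wz": 0,"fingers": 0.9},{"x": 0,"y": 0,"z": -0.04,"wx": 0,"wy": 0,"wz": 0,"fingers": 0.9},{"x": 0,"y": 0,"z": -0.06,"wx": 0,"wy": 0,"wz": 0,"fingers": 0.9}])

```text
clock: 38.35
tool_pos: [0.4406, 0.1581, 0.1241]
eef_rot: [0.999, -0.052, -0.002, 0.002]
contact_force: [1.0, 0.9, -0.8]
opening: 0.952
```

Emit:
apply_moves(series=[{"x": 0,"y": 0,"z": -0.06,"wx": 0,"wy": 0,"wz": 0,"fingers": 0.9},{"x": 0.02,"y": -0.04,"z": -0.04,"wx": 0,"wy": 0,"wz": 0,"fingers": 0.9},{"x": 0.03,"y": -0.06,"z": -0.03,"wx": 0,"wy": 0,"wz": 0,"fingers": 0.9},{"x": 0.03,"y": -0.06,"z": -0.03,"wx": 0,"wy": 0,"wz": 0,"fingers": 0.9},{"x": 0.02,"y": -0.06,"z": 0,"wx": 0,"wy": 0,"wz": 0,"fingers": 0.9},{"x": 0,"y": 0,"z": 0,"wx": 0,"wy": 0,"wz": 0,"fingers": 0.9},{"x": 0,"y": 0,"z": 0,"wx": 0,"wy": 0,"wz": 0,"fingers": 0.9}])

```text
clock: 39.22
tool_pos: [0.5411, 0.3264, 0.2579]
eef_rot: [0.999, -0.054, -0.001, 0.002]
contact_force: [0.4, -0.2, 0.9]
opening: 0.95
```

```bash
python3 - <<'E'
from m import *
from plan import status
status()
p,d=grab('side','s10'); grab('top','t10'); W=cloud('side',d); r=p.astype(int)
def fit(c,R,m):
    from scipy.optimize import least_squares
    Q=W[m][:,:2]*1000; s=least_squares(lambda c:np.hypot(*(Q-c).T)-R,c,loss='soft_l1'); return np.round(s.x,1),len(Q)
D=np.hypot(W[...,0]-.442,W[...,1]-.159); col=r[...,0]>r[...,2]+40
print('cup rim',fit([442,159],29,(D<.045)&(W[...,2]>.062)&(W[...,2]<.073)),'cup wall',fit([442,159],31,(D<.045)&(W[...,2]>.025)&(W[...,2]<.06)&(r.sum(2)>200)&~col))
m=col&(D<.06)&(W[...,2]<.02); print('coaster x',np.round(np.percentile(W[m],[1,99],axis=0)*1000,1))
t=np.load('pics/t10.npz'); T=cloud('top',t['d']); Z=T[...,2]; q=t['p'].astype(int)
m=(np.hypot(T[...,0]-.442,T[...,1]-.159)<.05)&(Z>.062)&(Z<.075); print('top cup',m.sum(),rect('top',m,.068) if m.any() else 0)
m=(np.hypot(T[...,0]-.334,T[...,1]-.286)<.08)&(Z>.012)&(Z<.03); print('calc',rect('top',m,.022))
m=(np.hypot(T[...,0]-.3255,T[...,1]+.2907)<.08)&(Z>.02)&(Z<.06); print('stapler',rect('top',m,.047))
cv2.imwrite('pics/f.png',np.vstack([cv2.convertScaleAbs(cv2.resize(p[90:240,170:340,::-1],(600,530)),alpha=1.4)]))
cv2.imwrite('pics/f2.png',cv2.convertScaleAbs(cv2.resize(t['p'][100:300,100:410,::-1],(790,510),interpolation=cv2.INTER_CUBIC),alpha=1.5))
E
```

```text
t 39.23 pos [541.1 326.4 257.9] head -6.2 ztool [-0.002 -0.005 -1.   ] q [-0.39  0.7  -0.42  1.51  0.32  1.   -1.  ] F [ 0.4 -0.2  0.9] open 0.950
cup rim (array([443.9, 160.1]), 114) cup wall (array([443.9, 161. ]), 263)
coaster x [[396.3 113.9   3.7]
 [489.6 186.7  10.7]]
top cup 102 (array([442.4, 159. ]), array([59.9, 58.5]), 19.3)
calc (array([334.3, 286.5]), array([109.6,  70. ]), 175.0)
stapler (array([ 325.5, -290.7]), array([128.6,  31.6]), 7.5)
```

View pics/f.png

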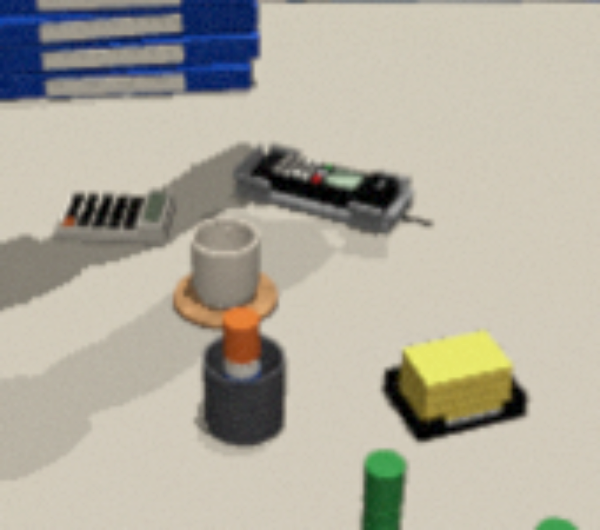

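View pics/f2.png

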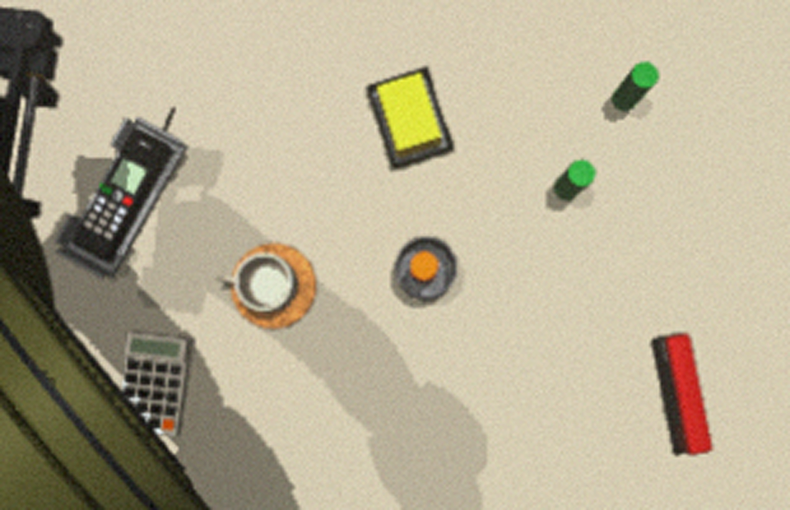

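Both final views show everything in place. The handset is in the cradle with its earpiece at the cable end, and the block is flat in the tray (405,115). The glue stick stands in the pot (424,265), and the cup is centred on the coaster within about 1 mm. Nothing is touching the gripper, so I'm handing in.

```bash
python3 -c "
from plant import *
print(finish_job())"
```

```text
the job is handed in; nothing more can be done
None
```

I did all four placings in the order asked and handed the job in at about 39 s; no verdict was reported.

- **Handset:** it lies in its cradle, keypad up, with the earpiece at the cable end. Its top measured 32–36 mm, except about 27 mm in one 20 mm strip where few points were read.
- **Sticky notes:** the block lies flat in the memo tray, with its top at about 48 mm, as it should be. One automatic rectangle fit of the block failed because other colours got into its mask, so I judged the fit by eye in both views.
- **Glue stick:** the orange one stands in the pot. I left the two green ones alone.
- **Cup:** it is upright on the coaster. The top camera puts it 0.4 mm from the coaster's centre. The side camera reads about 2 mm off, which is within the calibration error.
- **Calculator and stapler:** the stapler measured the same as at the start. The calculator measured within 0.7 mm and 0.5°, which is measurement noise.

The cup and the handset were lowered until supported before I opened the gripper. Wrist forces read at the end of each call stayed within about 2.5 N. The closest joint to a limit was q6, at 0.10 rad against its 0.04 minimum, while setting down the cup. At hand-in the gripper was at 258 mm height, touching nothing.

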